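Rack the small pots from the carton and clamp the fence

TASK

Fold both flaps of the carton right back outward, then move every pot in it gently (the glaze chips if pinched or pushed hard) onto the packing rack, standing upright in one row in the channel between the end stop and the sliding fence; the fence must be freed with its clamp knob to make room, never dragged while clamped. When all the pots are in, slide the fence up so that the row is closed snugly between stop and fence with no room to rattle, and turn the knob clockwise to clamp it tight. Leave the flaps open and do not disturb the tape, vase and saucers.

Things in the scene. Friction and masses are not known exactly. Their poses are not given: they have to be found in the camera images.
- carton: Open-topped brown cardboard carton fixed to the bench, outer 136 mm (x) x 290 mm (y) x 68 mm tall, walls and floor 5 mm. Origin under its centre on the bench; x points away from the robot at yaw 0, y is its long side.
- flap_near (a joint): Angle of the near (robot-side) flap: a leaf 62 mm long, 280 mm wide (along carton y), 5 mm thick, hinged on the top edge of the near (robot-side) wall (carton x = -68, z = 68 mm). 0 = shut, 1.57 = straight up, 2.9 = stop, folded back outward. Starts half up (0.8 to 1.05), leaving a gap of 45 mm or more between the two flaps' free edges. A light stiff hinge: stays where left.
- flap_far (a joint): Angle of the far flap: a leaf 62 mm long, 280 mm wide (along carton y), 5 mm thick, hinged on the top edge of the far wall (carton x = +68, z = 68 mm). 0 = shut, 1.57 = straight up, 2.9 = stop, folded back outward. Starts half up (0.8 to 1.05), leaving a gap of 45 mm or more between the two flaps' free edges. A light stiff hinge: stays where left.
- flap_near_edge (a point): Middle of the free edge of the near flap.
- flap_far_edge (a point): Middle of the free edge of the far flap.
- rack: Packing rack fixed to the bench: board 100 (x) x 400 (y) mm, its floor at z = 12 mm. Origin under its centre on the bench. Low rails 8 mm high, 6 mm thick, at x = +-39 mm leave a channel 72 mm wide along y. A fixed aluminium end stop 45 mm high has its face at y = -175 mm, looking along +y. The pots go in one row in the channel between this stop and the sliding fence.
- fence (a joint): Clear distance in m along the channel between the end stop's face and the fence's face, 0 to 0.29; grows as the fence slides towards the rack's +y end. Starts at 0.035 to 0.10, clamped. With the clamp free the fence slides with a few newtons; with it tight it is held.
- fence_face (a point): Centre of the sliding fence's face that looks at the end stop, 22 mm above the channel floor (axes as the rack's). The fence is an aluminium plate 70 mm wide, 8 mm thick, its top 43 mm above the channel floor, with a low carriage (70 mm wide, 74 mm long, 21 mm high) behind it on the +y side.
- knob (a joint): Angle of the black clamp knob on the fence carriage (it travels with the fence). 0 = free, 1.6 = stop, hard tight; grows clockwise seen from above. The clamp bites from about 0.5: free below 0.3, properly tight above 1.1. Starts tight, 1.25 to 1.5.
- knob_grip (a point): Grip point on the knob's axis, 48 mm behind the fence's face on the +y side, 70 mm above the bench. The knob is a bar 42 mm long, 14 mm thick, its top 7 mm above this point, over a disc of 22 mm radius whose top is 23 mm below this point. At 0 the bar lies along the rack's x. The point's x axis lies along the bar.
- pot1: Square beige glazed ceramic planter, 56 x 56 mm, 50 mm tall, walls and floor 7 mm, open top, 180 g. Origin: centre of the underside; z up, x and y square to its sides. Two to four of the four alike pots are present (others None), standing in one row along the carton's y, about 10 mm apart. The glaze chips if fingers or fence press it with more than 30 N.
- pot2: Square beige glazed ceramic planter, 56 x 56 mm, 50 mm tall, walls and floor 7 mm, open top, 180 g. Origin: centre of the underside; z up, x and y square to its sides. Two to four of the four alike pots are present (others None), standing in one row along the carton's y, about 10 mm apart. The glaze chips if fingers or fence press it with more than 30 N.
- pot3: Square beige glazed ceramic planter, 56 x 56 mm, 50 mm tall, walls and floor 7 mm, open top, 180 g. Origin: centre of the underside; z up, x and y square to its sides. Two to four of the four alike pots are present (others None), standing in one row along the carton's y, about 10 mm apart. The glaze chips if fingers or fence press it with more than 30 N.
- pot4: Square beige glazed ceramic planter, 56 x 56 mm, 50 mm tall, walls and floor 7 mm, open top, 180 g. Origin: centre of the underside; z up, x and y square to its sides. Two to four of the four alike pots are present (others None), standing in one row along the carton's y, about 10 mm apart. The glaze chips if fingers or fence press it with more than 30 N.
- tape: Roll of clear packing tape, 100 mm across, 48 mm high, standing on the bench beside the work. Bystander. Origin under its centre.
- vase: Blue glazed vase, 88 mm across, 115 mm tall, on the bench beside the work. Bystander. Origin under its centre.
- saucers: Stack of terracotta saucers, 122 mm across, 34 mm high, on the bench beside the work. Bystander. Origin under its centre.
Things that resemble listed ones, but are neither listed nor needed, are in the scene too. Leave any green look-alike of the pot3 alone.

How it is judged:
By the outcome, as a careful person would: the job done as asked, in the order asked, and still so for the second after the job is handed in, with the robot touching nothing.
Of pot1, pot2, pot3, pot4 only 2 to 4 are there at a start; the rules pass over those that are not, and their reading is None.
At some moment in a run one of pot1, pot2, pot3, pot4 may be knocked a few centimetres aside while the robot is not near it.
It also fails if it takes over 208 s, if anything falls off the work surface, if the arm or the gripper's body presses on something with over 40 N, if the wrist force passes 120 N, or if a joint passes its speed limit or range.

ROBOT

A 6-joint arm with a two-finger parallel gripper is mounted at the origin on the work surface. World frame = base frame: x ahead of the robot, y to its left, z up, the work surface at z = 0. Lengths are in mm, angles in degrees, forces in N, time in s.
With the tool pointing down it reaches from about 300 to 850 mm from the base axis. Payload 4.2 kg.
Tool frame: the origin (TCP) lies on the centre line of the jaws, within the pads' length; the fingertips stand 14 mm ahead of it and the grasp point (between the pads) lies 5 mm behind it; z points along the fingers, y is the line along which they close (so a half turn about z gives the same grasp; the last joint's range is limited). The gripper opens to 91 mm and grips with 3 to 60 N. Pads are 32 mm wide; open, the fingers measure 118 mm over their backs; the gripper's body (76 mm by 178 mm) begins 60 mm behind the grasp point.
Start: joints at [61.994, 18.312, 89.639, -0, 72.044, -1.146], TCP at [259.799, 512.978, 227.976] pointing down, gripper open.
Joint ranges: [-177.97, 177.97], [-48.28, 115.42], [12.27, 149.76], [-77.06, 257.06], [2.81, 150.46], [-146.56, 146.56]. Speed limits (degrees/s): [147.25, 147.25, 180, 180, 180, 180].

INTERFACE

Orientations are given as [roll, pitch, yaw] about the fixed x, y, z axes, in that order (R = Rz(yaw) Ry(pitch) Rx(roll)).
In Python, from workcell import * gives the robot as it stands. The module is installed in compiled form; this text tells all that it offers.
- The arm moves only by the shell command python3 -m crank 'ROWS' [FORCE]. ROWS is JSON, a list of rows, each an object of numbers: "grip": the finger opening in m, from 0 to 0.0912; "x", "y", "z": the shift along the tool's x, y, z in m; "yaw": the turn about the tool's z in rad. In form: [{"grip": .., "x": .., "y": .., "z": .., "yaw": ..}, ...]. A call has exactly 5 rows; each row is the pose to reach, as a shift and turn from the pose commanded when the call began, along the tool's axes at that moment; what a row does not reach only later rows make up. A row lasts 1/12 s, in which the tool goes at most 41.7 mm and 7.16 degrees, less where a joint would pass 70% of its speed; a pose out of reach is approached as far as the arm can. A call with a gripper value outside its range is refused whole. The fingers move at their own pace and stop on an object; FORCE is the grip in N (left out, the last holds). Time passes only in rows, so rows that repeat a pose let the fingers close, or fill a call up. It gives the time, the measured TCP pose, the force, the opening and the grip force at its end, in the units of the state.
- state(): the state, without advancing time (a new reading comes with each control period).
- grab_frame(name): name is "scene" or "top" or "wrist"; returns the picture (400x640x3 uint8, red, green, blue); there is no depth.
- camera_model(name): a dict with "intrinsics" (3x3 intrinsics, pixels), "R" (3x3) and "t" (3): a world point X has camera coordinates R X + t. Camera axes: x right, y down, z forward; pixel columns grow to the right and rows downward; lengths in mm; the calibration is good to about 2 mm. A picture is of the moment at which its call begins: read the wrist's pose just before it. camera_model takes no time and is no camera call; for the wrist camera it gives the pose at the moment of the call.
- job_done(): hands the job in; it is judged then, once.
The state is a dict: "time_s": time; "qpos": joint angles; "qvel": joint speeds; "effort": joint torques, N m; "ee_pos": TCP position; "ee_rot": TCP orientation; "force": force on the tool from outside, world axes, zero at the start; "torque": the same for the moment, N m; "gripper_width": finger opening in mm; "gripper_force": force on a finger pad.
Only numpy, scipy, OpenCV 4.12 (cv2) and the standard library are available. Lean on these libraries where they do the work, as an engineer would, in place of code of your own. Each camera call takes 0.05 s, during which the arm holds its last target. There are 200 camera calls.

## Working session

There is one attempt and no reset: what is moved stays moved. The work goes in short steps, Python scripts to look and compute and a shell command to move; the robot and the scene stay as the last step left them, time stands still between calls to the robot, and variables do not carry over. Pictures are saved under pics/ and viewed, at most 14 in all, crops included, and the job is handed in when it is done.

```bash
mkdir -p pics; python3 - <<'E'
from workcell import *
import cv2
s=state();print({k:s[k] for k in('time_s','ee_pos','ee_rot','gripper_width','force')})
for n in('top','scene','wrist'):
    c=camera_model(n);print(n,c)
    im=grab_frame(n);cv2.imwrite(f'pics/{n}0.png',im[:,:,::-1])
E
```

```text
{'time_s': 0.0, 'ee_pos': array([259.56164262, 512.52933485, 227.1217741 ]), 'ee_rot': array([-1.79897688e+02, -9.39525206e-04,  1.53138919e+02]), 'gripper_width': 91.25716105034715, 'force': array([-0.94404977, -0.47872441,  1.11109174])}
top {'intrinsics': array([[485.49977853,   0.        , 325.23039283],
       [  0.        , 485.49977853, 202.24597134],
       [  0.        ,   0.        ,   1.        ]]), 'R': array([[ 0.0074083 , -0.99994956,  0.00678243],
       [-0.99802638, -0.00781667, -0.06230774],
       [ 0.06235761, -0.00630745, -0.99803394]]), 't': array([ -27.2847532 ,  589.4634564 , 1503.12519642])}
scene {'intrinsics': array([[460.04316881,   0.        , 313.96438421],
       [  0.        , 460.04316881, 200.28275714],
       [  0.        ,   0.        ,   1.        ]]), 'R': array([[ 0.38360071,  0.92336873,  0.01551378],
       [ 0.74329726, -0.29873606, -0.59855321],
       [-0.54805079,  0.24113678, -0.80093282]]), 't': array([-192.46795904, -422.54953242, 1624.11230386])}
wrist {'intrinsics': array([[291.61646648,   0.        , 318.91667959],
       [  0.        , 291.61646648, 201.76920251],
       [  0.        ,   0.        ,   1.        ]]), 'R': array([[ 4.51746816e-01,  8.92146029e-01, -5.26236234e-04],
       [ 8.55050492e-01, -4.32794658e-01,  2.85617646e-01],
       [ 2.54584897e-01, -1.29476821e-01, -9.58343510e-01]]), 't': array([-574.87785318,  -32.48700813,  392.67743941])}
```

View pics/top0.png

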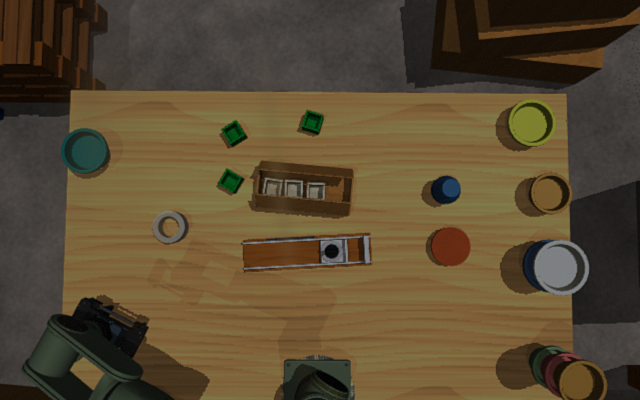

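View pics/scene0.png

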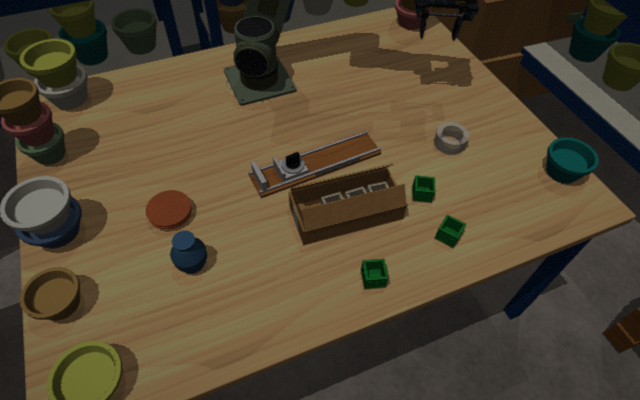

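```bash
cat > h.py <<'E'
from workcell import *
import numpy as np, cv2
def ray(n,px,z,cm=None):
    c=cm or camera_model(n);R=np.array(c['R']);C=-R.T@np.array(c['t'])
    d=R.T@np.linalg.solve(c['intrinsics'],[px[0],px[1],1.])
    return C+d*((z-C[2])/d[2])
def proj(P,cm):
    p=np.array(cm['intrinsics'])@(np.array(cm['R'])@np.array(P,float)+cm['t']);return p[:2]/p[2]
def need(x,y,z,yaw=None):
    "shift in tool axes (m) and yaw (rad) to TCP x,y,z (mm), world yaw deg"
    s=state();p=s['ee_pos'];w=np.radians(s['ee_rot'][2])
    dx,dy,dz=x-p[0],y-p[1],z-p[2]
    tx=dx*np.cos(w)+dy*np.sin(w);ty=dx*np.sin(w)-dy*np.cos(w)
    dyaw=0 if yaw is None else -((yaw-np.degrees(w)+180)%360-180)
    print('need x %.4f y %.4f z %.4f yaw %.4f'%(tx/1e3,ty/1e3,-dz/1e3,np.radians(dyaw)))
def st():
    s=state();print('t %.2f'%s['time_s'],'pos',np.round(s['ee_pos'],1),'rot',np.round(s['ee_rot'],1),'w %.1f gf %.1f F'%(s['gripper_width'],s['gripper_force']),np.round(s['force'],1))
E
python3 - <<'E'
from h import *
for nm,px,z in [('pot',(272,188),55),('pot',(294,189),55),('pot',(316,190),55),('knob',(332,251),77),('stop',(365,250),57),('stopL',(370,234),57),('stopR',(370,266),57),('rackL',(243,238),20),('rackLR',(243,272),20),('cartonNL',(250,208),68),('cartonNR',(351,215),68),('vase',(446,190),115),('sauc',(451,247),34),('tape',(170,227),48),('green',(230,181),50)]:
    print(nm,ray('top',px,z).round())
c=camera_model('wrist');print('cam C',-c['R'].T@c['t'])
need(450,0,330,90)
E
```

```text
pot [630. 141.  55.]
pot [627.  73.  55.]
pot [625.   6.  55.]
knob [440. -44.  77.]
stop [ 443. -144.   57.]
stopL [ 491. -160.   57.]
stopR [ 395. -160.   57.]
rackL [476. 232.  20.]
rackLR [371. 230.  20.]
cartonNL [567. 205.  68.]
cartonNR [ 548. -101.   68.]
vase [ 623. -378.  115.]
sauc [ 453. -412.   34.]
tape [508. 451.  48.]
green [651. 271.  50.]
cam C [187.52278926 549.68683695 385.40776783]
need x -0.4015 y -0.3713 z -0.1027 yaw 1.1020
```

```bash
python3 - <<'E'
import cv2
i=cv2.imread('pics/top0.png')[140:290,210:400];cv2.imwrite('pics/crop0.png',cv2.resize(i,None,fx=4,fy=4,interpolation=cv2.INTER_CUBIC))
E
```

```text
(no output)
```

View pics/crop0.png

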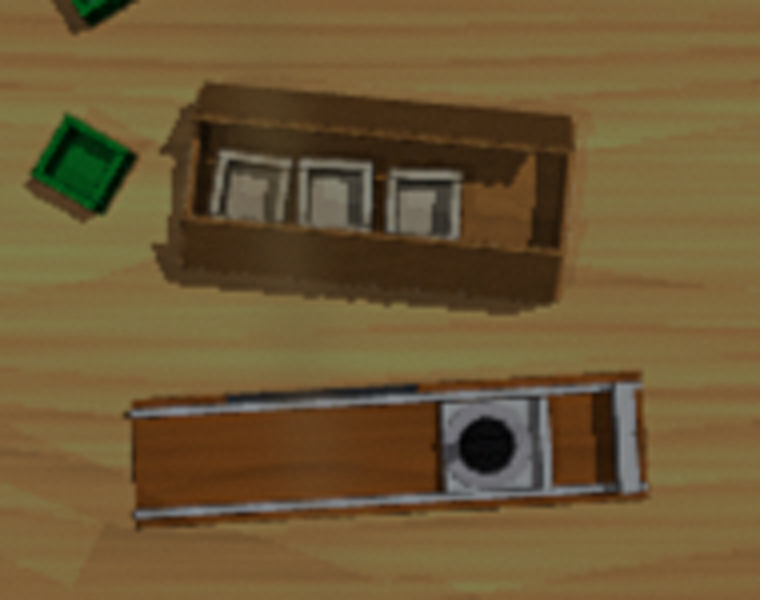

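The crop shows three beige pots in the carton: top image (272,188), (294,189) and (316,190). The look-alikes are three green pots at (230,181), (234,133) and (313,122), all outside the carton, so I'll leave them alone. The knob is at (332,251), the stop is on the right at (365,250), and the rack runs to the left. Next I'll move to a wrist view from above.

```bash
python3 -m crank '[{"z":-0.02,"yaw":0.125},{"z":-0.04,"yaw":0.25},{"z":-0.06,"yaw":0.375},{"z":-0.08,"yaw":0.5},{"z":-0.1,"yaw":0.6}]' >/dev/null
python3 -m crank '[{"yaw":0.125},{"yaw":0.25},{"yaw":0.375},{"yaw":0.5},{"yaw":0.5}]' >/dev/null
python3 -m crank '[{"x":-0.035,"y":0.016},{"x":-0.07,"y":0.032},{"x":-0.105,"y":0.048},{"x":-0.14,"y":0.064},{"x":-0.175,"y":0.08}]' > /dev/null
python3 -m crank '[{"x":-0.035,"y":0.016},{"x":-0.07,"y":0.032},{"x":-0.105,"y":0.048},{"x":-0.14,"y":0.064},{"x":-0.175,"y":0.08}]' >/dev/null
python3 -m crank '[{"x":-0.035,"y":0.016},{"x":-0.07,"y":0.032},{"x":-0.105,"y":0.048},{"x":-0.12,"y":0.06},{"x":-0.12,"y":0.06,"grip":0}]'
python3 - <<'E'
from h import *
st()
c=camera_model('wrist');im=grab_frame('wrist');cv2.imwrite('pics/w1.png',im[:,:,::-1])
import pickle;pickle.dump(c,open('w1.pkl','wb'))
E
```

```text
t 0.15 pos [259.6 512.6 227.3] rot [-179.9   -0.   153.1] w 91.1 gf 0.0 F [-0.2  0.1  0.2]validation failed for argument at $[0]...
validation failed for argument at $[0]...
validation failed for argument at $[0]...
validation failed for argument at $[0]...
validation failed for argument at $[0]...
```

View pics/w1.png

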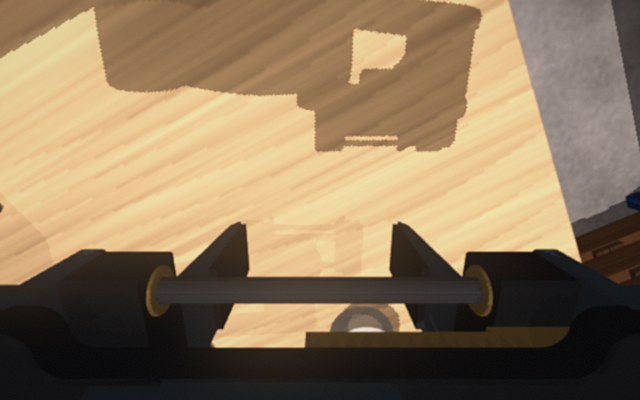

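Rows need every key. I'll repeat the move with full rows.

```bash
python3 -m crank '[{"grip":0.0,"x":0,"y":0,"z":-0.02,"yaw":0.125},{"grip":0.0,"x":0,"y":0,"z":-0.04,"yaw":0.25},{"grip":0.0,"x":0,"y":0,"z":-0.06,"yaw":0.375},{"grip":0.0,"x":0,"y":0,"z":-0.08,"yaw":0.5},{"grip":0.0,"x":0,"y":0,"z":-0.1,"yaw":0.6}]' 10
python3 -m crank '[{"grip":0,"x":0,"y":0,"z":0,"yaw":0.125},{"grip":0,"x":0,"y":0,"z":0,"yaw":0.25},{"grip":0,"x":0,"y":0,"z":0,"yaw":0.375},{"grip":0,"x":0,"y":0,"z":0,"yaw":0.5},{"grip":0,"x":0,"y":0,"z":0,"yaw":0.5}]' 
for i in 1 2 3; do python3 -m crank '[{"grip":0,"x":-0.035,"y":0.012,"z":0,"yaw":0},{"grip":0,"x":-0.07,"y":0.024,"z":0,"yaw":0},{"grip":0,"x":-0.105,"y":0.036,"z":0,"yaw":0},{"grip":0,"x":-0.14,"y":0.048,"z":0,"yaw":0},{"grip":0,"x":-0.175,"y":0.06,"z":0,"yaw":0}]'; done
python3 -m crank '[{"grip":0,"x":-0.035,"y":0.01,"z":0,"yaw":0},{"grip":0,"x":-0.07,"y":0.02,"z":0,"yaw":0},{"grip":0,"x":-0.105,"y":0.03,"z":0,"yaw":0},{"grip":0,"x":-0.11,"y":0.03,"z":0,"yaw":0},{"grip":0,"x":-0.11,"y":0.03,"z":0,"yaw":0}]'
python3 - <<'E'
from h import *
st()
c=camera_model('wrist');im=grab_frame('wrist');cv2.imwrite('pics/w2.png',im[:,:,::-1])
import pickle;pickle.dump(c,open('w2.pkl','wb'))
E
```

```text
time_s: 0.62
ee_pos: [259.7, 512.8, 328.7]
ee_rot: [-180.0, 0.0, 118.4]
force: [0.6, 0.8, -0.2]
gripper_width: 60.8
gripper_force: 0.0
time_s: 1.03
ee_pos: [259.8, 512.9, 327.7]
ee_rot: [-180.0, 0.0, 90.0]
force: [0.2, -0.3, 0.1]
gripper_width: 27.7
gripper_force: 0.0
time_s: 1.45
ee_pos: [320.2, 336.4, 327.8]
ee_rot: [-180.0, 0.0, 90.4]
force: [-0.1, 0.8, -0.5]
gripper_width: 0.6
gripper_force: 0.0
time_s: 1.87
ee_pos: [380.5, 161.5, 328.0]
ee_rot: [180.0, -0.0, 90.3]
force: [0.9, -0.1, -0.6]
gripper_width: 0.6
gripper_force: 0.0
time_s: 2.28
ee_pos: [440.9, -13.5, 328.1]
ee_rot: [180.0, -0.0, 90.3]
force: [1.0, -0.2, -1.4]
gripper_width: 0.8
gripper_force: 0.0
time_s: 2.7
ee_pos: [471.1, -123.3, 327.3]
ee_rot: [-179.9, -0.0, 90.1]
force: [-0.8, 1.1, 0.8]
gripper_width: 0.2
gripper_force: 0.0
t 2.70 pos [ 471.1 -123.3  327.3] rot [-179.9   -0.    90.1] w 0.2 gf 0.0 F [-0.8  1.1  0.8]
```

View pics/w2.png

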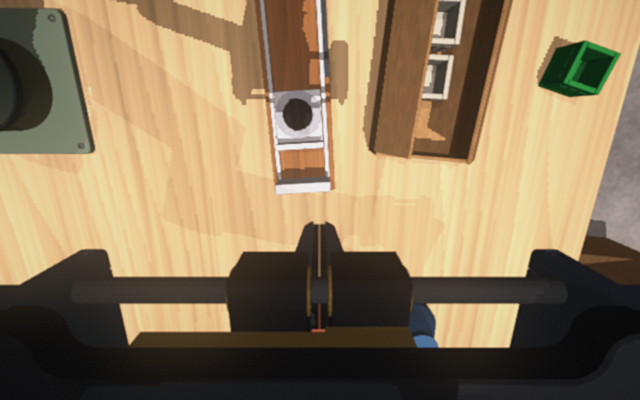

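```bash
python3 - <<'E'
from h import *
import pickle
c=pickle.load(open('w2.pkl','rb'))
for nm,px,zs in [('A',(375,152),(0,68)),('A2',(393,0),(0,68)),('B',(412,158),(68,117)),('C',(472,162),(0,68,117)),('C2',(513,0),(68,117)),('B2',(440,0),(117,)),('stopR',(329,192),(57,)),('stopL',(276,192),(57,)),('knobdisc',(298,113),(47,77)),('fenceR',(323,143),(55,)),('fenceL',(275,148),(55,)),('pot',(437,77),(55,)),('potcorners',(421,97),(55,)),('pc2',(448,98),(55,)),('pc3',(453,56),(55,)),('pc4',(427,56),(55,))]:
    for z in zs: print(nm,z,ray('wrist',px,z,c)[:2].round(1))
im=cv2.imread('pics/w2.png')
cr=cv2.resize(im[0:200,250:530],None,fx=2.85,fy=2.85,interpolation=cv2.INTER_CUBIC);cv2.imwrite('pics/w2c.png',cr)
E
```

```text
A 0 [ 563.6 -100.3]
A 68 [550.7 -92.1]
A2 0 [577.4 117.1]
A2 68 [562.5  94.8]
B 68 [ 604.  -100.6]
B 117 [588.5 -93.7]
C 0 [ 726.2 -116.6]
C 68 [ 690.6 -106.2]
C 117 [664.8 -98.7]
C2 68 [711.   94.9]
C2 117 [682.9  78.8]
B2 117 [603.2  78.7]
stopR 57 [ 486.4 -153.8]
stopL 57 [ 405.9 -153.9]
knobdisc 47 [440.8 -39.1]
knobdisc 77 [442.9 -39.3]
fenceR 55 [476.9 -80.8]
fenceL 55 [406.9 -88.1]
pot 55 [632.1   8.1]
potcorners 55 [612.9 -17.7]
pc2 55 [650.6 -18.9]
pc3 55 [650.5  34.2]
pc4 55 [615.7  34.1]
```

View pics/w2c.png

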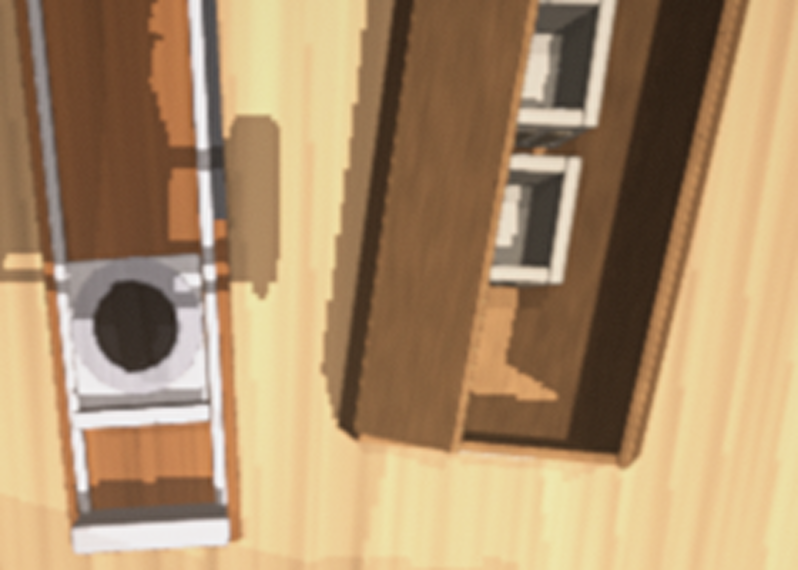

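The wrist view shows the near flap's free edge running from (410,158) up to (440,0) and the far flap's free edge at (471,163). The pots' right corners are at (447,99) and (453,55), and the knob disc is at (298,113). The fence is at rows 143-148 and the stop at row about 187. From the flap hinge at (551,-92), the carton centre comes out at about (630,41) with yaw about -4.5°. Next I'll go above the gap between the flaps.

```bash
python3 -m crank '[{"grip":0,"x":0.033,"y":0.032,"z":0,"yaw":0.08},{"grip":0,"x":0.066,"y":0.064,"z":0,"yaw":0.08},{"grip":0,"x":0.1,"y":0.096,"z":0,"yaw":0.08},{"grip":0,"x":0.133,"y":0.128,"z":0.03,"yaw":0.08},{"grip":0,"x":0.164,"y":0.159,"z":0.06,"yaw":0.08}]' | head -3
python3 -m crank '[{"grip":0,"x":0,"y":0,"z":0.04,"yaw":0},{"grip":0,"x":0,"y":0,"z":0.08,"yaw":0},{"grip":0,"x":0,"y":0,"z":0.12,"yaw":0},{"grip":0,"x":0,"y":0,"z":0.12,"yaw":0},{"grip":0,"x":0,"y":0,"z":0.12,"yaw":0}]' | head -4
python3 - <<'E'
from h import *
need(630,41,106,85.5); im=grab_frame('wrist');cv2.imwrite('pics/w3.png',im[:,:,::-1])
E
```

```text
time_s: 3.17
ee_pos: [609.4, 24.6, 288.8]
ee_rot: [179.7, -0.1, 85.8]
time_s: 3.58
ee_pos: [606.6, 22.3, 166.2]
ee_rot: [-179.8, -0.0, 85.7]
force: [0.1, -0.4, 0.9]
need x 0.0204 y 0.0219 z 0.0602 yaw 0.0033
```

View pics/w3.png

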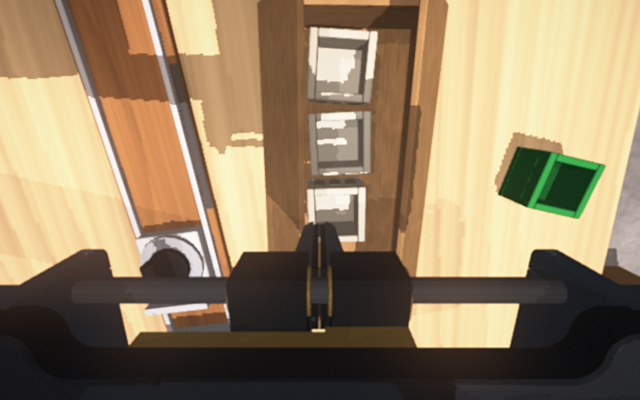

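The picture shows three pots in the carton at (342,65), (340,142) and (337,212). The gap between the flap edges runs from column 303 to about 410, with the fingers at column 319. Centre first, then push the near flap over.

```bash
python3 -m crank '[{"grip":0,"x":0.02,"y":0.022,"z":0,"yaw":0},{"grip":0,"x":0.02,"y":0.022,"z":0,"yaw":0},{"grip":0,"x":0.02,"y":0.022,"z":0.02,"yaw":0},{"grip":0,"x":0.02,"y":0.022,"z":0.04,"yaw":0},{"grip":0,"x":0.02,"y":0.022,"z":0.06,"yaw":0}]' | head -4
for i in 1 2; do python3 -m crank '[{"grip":0,"x":0,"y":-0.008,"z":0,"yaw":0},{"grip":0,"x":0,"y":-0.016,"z":0,"yaw":0},{"grip":0,"x":0,"y":-0.024,"z":0,"yaw":0},{"grip":0,"x":0,"y":-0.032,"z":0,"yaw":0},{"grip":0,"x":0,"y":-0.04,"z":0,"yaw":0}]'|sed -n 2,4p; done
python3 -m crank '[{"grip":0,"x":0,"y":-0.006,"z":0.001,"yaw":0},{"grip":0,"x":0,"y":-0.012,"z":0.003,"yaw":0},{"grip":0,"x":0,"y":-0.018,"z":0.004,"yaw":0},{"grip":0,"x":0,"y":-0.024,"z":0.006,"yaw":0},{"grip":0,"x":0,"y":-0.03,"z":0.007,"yaw":0}]'|sed -n 2,4p
python3 -m crank '[{"grip":0,"x":0,"y":0,"z":0.001,"yaw":0},{"grip":0,"x":0,"y":0,"z":0.002,"yaw":0},{"grip":0,"x":0,"y":0,"z":0.003,"yaw":0},{"grip":0,"x":0,"y":0,"z":0.004,"yaw":0},{"grip":0,"x":0,"y":0,"z":0.004,"yaw":0}]'|sed -n 2,4p
```

```text
time_s: 4.05
ee_pos: [634.1, 39.4, 110.9]
ee_rot: [179.5, -0.1, 85.6]
force: [0.1, 0.7, -0.3]
ee_pos: [592.4, 42.3, 109.7]
ee_rot: [179.7, -0.0, 85.5]
force: [1.9, 0.5, 0.7]
ee_pos: [551.3, 45.2, 107.1]
ee_rot: [180.0, -0.0, 85.5]
force: [2.1, -0.6, 0.3]
ee_pos: [520.9, 47.6, 99.7]
ee_rot: [-179.9, 0.0, 85.5]
force: [0.6, 0.6, 1.0]
ee_pos: [522.1, 47.5, 95.9]
ee_rot: [-180.0, -0.0, 85.5]
force: [0.3, 0.1, -0.2]
```

```bash
for i in 1 2; do python3 -m crank '[{"grip":0,"x":0,"y":0,"z":0.0005,"yaw":0},{"grip":0,"x":0,"y":0,"z":0.001,"yaw":0},{"grip":0,"x":0,"y":0,"z":0.0015,"yaw":0},{"grip":0,"x":0,"y":0,"z":0.002,"yaw":0},{"grip":0,"x":0,"y":0,"z":0.002,"yaw":0}]'|sed -n 2,4p; done
```

```text
ee_pos: [521.9, 47.5, 94.1]
ee_rot: [-180.0, -0.0, 85.5]
force: [-0.3, -0.1, 0.5]
ee_pos: [522.0, 47.5, 93.6]
ee_rot: [180.0, -0.0, 85.5]
force: [-2.2, -0.6, 10.4]
```

```bash
python3 -m crank '[{"grip":0,"x":0,"y":0,"z":-0.014,"yaw":0},{"grip":0,"x":0,"y":0.02,"z":-0.014,"yaw":0},{"grip":0,"x":0,"y":0.05,"z":-0.014,"yaw":0},{"grip":0,"x":0,"y":0.08,"z":-0.014,"yaw":0},{"grip":0,"x":0,"y":0.11,"z":-0.014,"yaw":0}]' | sed -n 2,4p
for i in 1 2; do python3 -m crank '[{"grip":0,"x":0,"y":0.008,"z":0,"yaw":0},{"grip":0,"x":0,"y":0.016,"z":0,"yaw":0},{"grip":0,"x":0,"y":0.024,"z":0,"yaw":0},{"grip":0,"x":0,"y":0.032,"z":0,"yaw":0},{"grip":0,"x":0,"y":0.04,"z":0,"yaw":0}]'|sed -n 2,4p; done
python3 -m crank '[{"grip":0,"x":0,"y":0.006,"z":0.001,"yaw":0},{"grip":0,"x":0,"y":0.012,"z":0.003,"yaw":0},{"grip":0,"x":0,"y":0.018,"z":0.004,"yaw":0},{"grip":0,"x":0,"y":0.024,"z":0.006,"yaw":0},{"grip":0,"x":0,"y":0.03,"z":0.007,"yaw":0}]'|sed -n 2,4p
python3 -m crank '[{"grip":0,"x":0,"y":0,"z":0.001,"yaw":0},{"grip":0,"x":0,"y":0,"z":0.002,"yaw":0},{"grip":0,"x":0,"y":0,"z":0.003,"yaw":0},{"grip":0,"x":0,"y":0,"z":0.004,"yaw":0},{"grip":0,"x":0,"y":0,"z":0.004,"yaw":0}]'|sed -n 2,4p
python3 -m crank '[{"grip":0,"x":0,"y":0,"z":0.0005,"yaw":0},{"grip":0,"x":0,"y":0,"z":0.001,"yaw":0},{"grip":0,"x":0,"y":0,"z":0.0015,"yaw":0},{"grip":0,"x":0,"y":0,"z":0.002,"yaw":0},{"grip":0,"x":0,"y":0,"z":0.002,"yaw":0}]'|sed -n 2,4p
```

```text
ee_pos: [632.8, 38.9, 106.3]
ee_rot: [180.0, -0.0, 85.5]
force: [0.8, 0.3, 0.6]
ee_pos: [671.0, 35.9, 106.3]
ee_rot: [-179.9, 0.0, 85.5]
force: [-2.1, -0.8, 0.7]
ee_pos: [711.4, 32.7, 105.8]
ee_rot: [-179.9, 0.0, 85.5]
force: [-1.7, -0.3, 0.2]
ee_pos: [742.0, 30.3, 98.9]
ee_rot: [180.0, -0.0, 85.5]
force: [-0.9, 0.6, -0.1]
ee_pos: [741.0, 30.4, 95.1]
ee_rot: [-180.0, -0.0, 85.5]
force: [0.3, 0.9, -0.2]
ee_pos: [741.3, 30.4, 94.2]
ee_rot: [180.0, -0.0, 85.5]
force: [-0.8, -0.3, 4.1]
```

```bash
python3 -m crank '[{"grip":0,"x":0,"y":0,"z":0.0005,"yaw":0},{"grip":0,"x":0,"y":0,"z":0.001,"yaw":0},{"grip":0,"x":0,"y":0,"z":-0.03,"yaw":0},{"grip":0,"x":0,"y":0,"z":-0.065,"yaw":0},{"grip":0,"x":0,"y":0,"z":-0.1,"yaw":0}]' | sed -n 2,4p
for i in 1 2; do python3 -m crank '[{"grip":0.04,"x":-0.012,"y":-0.03,"z":0,"yaw":0},{"grip":0.04,"x":-0.024,"y":-0.06,"z":0,"yaw":0},{"grip":0.04,"x":-0.036,"y":-0.09,"z":0,"yaw":0},{"grip":0.04,"x":-0.048,"y":-0.12,"z":0,"yaw":0},{"grip":0.04,"x":-0.06,"y":-0.14,"z":0,"yaw":0}]' | sed -n 2,2p;done
python3 -m crank '[{"grip":0.04,"x":-0.01,"y":-0.01,"z":0,"yaw":-0.12},{"grip":0.04,"x":-0.01,"y":-0.01,"z":0,"yaw":-0.24},{"grip":0.04,"x":-0.01,"y":-0.01,"z":0,"yaw":-0.28},{"grip":0.04,"x":-0.01,"y":-0.01,"z":0,"yaw":-0.28},{"grip":0.04,"x":-0.01,"y":-0.01,"z":0,"yaw":-0.28}]' | sed -n 2,4p
python3 - <<'E'
from h import *
import pickle
st();c=camera_model('wrist');im=grab_frame('wrist');cv2.imwrite('pics/w4.png',im[:,:,::-1]);pickle.dump(c,open('w4.pkl','wb'))
k=proj([442,-40,70],c);print(k)
a,b=int(k[0]),int(k[1]);cr=im[max(0,b-100):b+100,max(0,a-130):a+130]
cr=cv2.convertScaleAbs(cr.astype('float32')**.6*255**.4)
cv2.imwrite('pics/w4c.png',cv2.resize(cr[:,:,::-1],None,fx=3,fy=3,interpolation=cv2.INTER_CUBIC))
E
```

```text
ee_pos: [740.6, 30.4, 193.0]
ee_rot: [-179.9, 0.0, 85.5]
force: [1.4, 0.6, 0.6]
ee_pos: [594.0, -18.7, 192.9]
ee_pos: [449.6, -67.5, 192.8]
ee_pos: [441.9, -76.6, 193.1]
ee_rot: [180.0, -0.0, 101.5]
force: [-0.2, 1.1, 0.9]
t 10.72 pos [441.9 -76.6 193.1] rot [180.   -0.  101.5] w 39.6 gf 0.0 F [-0.2  1.1  0.9]
[326.11166768 163.98445364]
```

View pics/w4c.png

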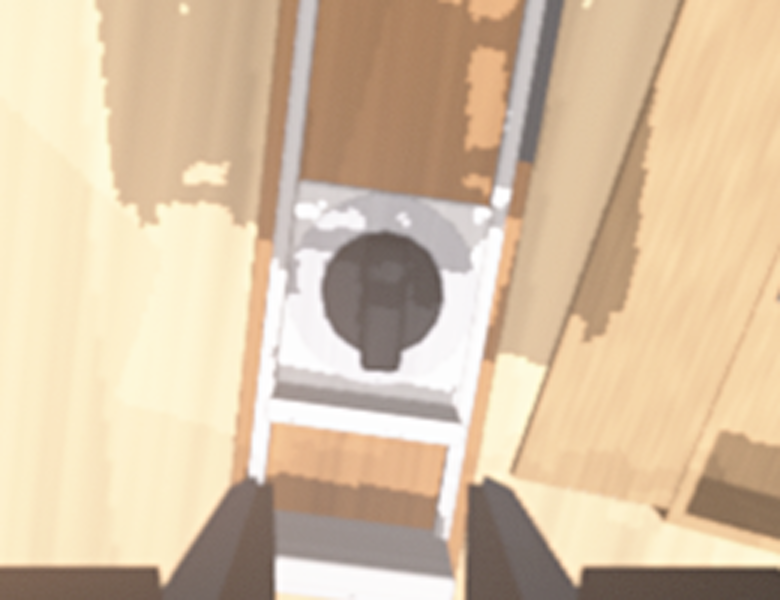

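```bash
python3 - <<'E'
from h import *
import pickle
c=pickle.load(open('w4.pkl','rb'))
f=lambda u,v:(196+u/3,63+v/3)
for nm,p,z in [('disc',(383,292),47),('barEnd',(380,370),77),('barend z70',(380,370),70),('railL0',(308,10),20),('railL1',(269,340),20),('railR0',(525,10),20),('railR1',(482,330),20),('fenceTopL',(267,420),55),('fenceTopR',(463,442),55),('fBackL',(270,398),55),('fBackR',(468,418),55),('stopTopFaceL',(275,556),57),('stopTopFaceR',(453,575),57)]:
    print(nm,ray('wrist',f(*p),z,c)[:2].round(1))
E
```

```text
disc [440.  -40.3]
barEnd [442.8 -60.8]
barend z70 [443.2 -62.4]
railL0 [395.8  46.6]
railL1 [402. -71.]
railR0 [469.6  61.6]
railR1 [481.5 -50.9]
fenceTopL [408.7 -91.7]
fenceTopR [478.5 -85.8]
fBackL [408.4 -83.5]
fBackR [478.2 -76.8]
stopTopFaceL [ 420.4 -142.1]
stopTopFaceR [ 486.4 -136.5]
```

```bash
python3 -m crank '[{"grip":0.04,"x":0.036,"y":0.006,"z":0,"yaw":0.06},{"grip":0.04,"x":0.036,"y":0.006,"z":0.03,"yaw":0.06},{"grip":0.04,"x":0.036,"y":0.006,"z":0.06,"yaw":0.06},{"grip":0.04,"x":0.036,"y":0.006,"z":0.08,"yaw":0.06},{"grip":0.04,"x":0.036,"y":0.006,"z":0.1,"yaw":0.06}]' | sed -n 2,4p
python3 -m crank '[{"grip":0.04,"x":0,"y":0,"z":0.01,"yaw":0},{"grip":0.04,"x":0,"y":0,"z":0.02,"yaw":0},{"grip":0.04,"x":0,"y":0,"z":0.027,"yaw":0},{"grip":0.04,"x":0,"y":0,"z":0.027,"yaw":0},{"grip":0.04,"x":0,"y":0,"z":0.027,"yaw":0}]' | sed -n 2,4p
python3 -m crank '[{"grip":0.01,"x":0,"y":0,"z":0,"yaw":0},{"grip":0.01,"x":0,"y":0,"z":0,"yaw":0},{"grip":0.01,"x":0,"y":0,"z":0,"yaw":0},{"grip":0.01,"x":0,"y":0,"z":0,"yaw":0},{"grip":0.01,"x":0,"y":0,"z":0,"yaw":0}]' 10
python3 -m crank '[{"grip":0.01,"x":0,"y":0,"z":0,"yaw":0},{"grip":0.01,"x":0,"y":0,"z":0,"yaw":0},{"grip":0.01,"x":0,"y":0,"z":0,"yaw":0},{"grip":0.01,"x":0,"y":0,"z":0,"yaw":0},{"grip":0.01,"x":0,"y":0,"z":0,"yaw":0}]' 10
```

```text
ee_pos: [440.4, -39.7, 91.8]
ee_rot: [-180.0, -0.0, 98.1]
force: [0.7, -0.2, -0.7]
ee_pos: [440.8, -40.1, 66.0]
ee_rot: [-180.0, -0.0, 98.1]
force: [0.4, -0.3, 1.2]
time_s: 12.02
ee_pos: [439.2, -40.3, 66.4]
ee_rot: [-179.8, -0.0, 98.2]
force: [-4.7, -2.4, 5.2]
gripper_width: 14.2
gripper_force: 10.0
time_s: 12.43
ee_pos: [439.2, -40.3, 66.4]
ee_rot: [-179.8, -0.0, 98.2]
force: [-3.9, -1.9, 6.6]
gripper_width: 13.8
gripper_force: 10.0
```

```bash
python3 -m crank '[{"grip":0.01,"x":0,"y":-0.002,"z":0,"yaw":0},{"grip":0.01,"x":0,"y":-0.002,"z":0,"yaw":-0.03},{"grip":0.01,"x":0,"y":-0.002,"z":0,"yaw":-0.06},{"grip":0.01,"x":0,"y":-0.002,"z":0,"yaw":-0.1},{"grip":0.01,"x":0,"y":-0.002,"z":0,"yaw":-0.15}]' 35
for i in 1 2 3 ; do python3 -m crank '[{"grip":0.01,"x":0,"y":0,"z":0,"yaw":-0.08},{"grip":0.01,"x":0,"y":0,"z":0,"yaw":-0.16},{"grip":0.01,"x":0,"y":0,"z":0,"yaw":-0.24},{"grip":0.01,"x":0,"y":0,"z":0,"yaw":-0.32},{"grip":0.01,"x":0,"y":0,"z":0,"yaw":-0.4}]' 35 | sed -n 2,6p
done
python3 -c "
from h import *
print(state()['torque'],state()['qpos'])"
```

```text
time_s: 12.85
ee_pos: [438.9, -40.4, 66.4]
ee_rot: [180.0, 0.0, 106.8]
force: [-2.0, -0.7, 1.4]
gripper_width: 13.8
gripper_force: 35.0
ee_pos: [438.5, -40.6, 66.3]
ee_rot: [-180.0, 0.0, 129.9]
force: [-1.4, -0.4, 1.4]
gripper_width: 13.9
gripper_force: 35.0
ee_pos: [438.2, -40.9, 66.2]
ee_rot: [-179.9, -0.0, 152.8]
force: [-1.7, -3.6, 3.4]
gripper_width: 13.8
gripper_force: 35.0
ee_pos: [438.0, -40.7, 66.3]
ee_rot: [-180.0, -0.1, 175.7]
force: [-2.6, -1.9, 3.0]
gripper_width: 13.7
gripper_force: 35.0
[-0.28047467  0.42751141 -0.0871239 ] [-6.78672891e+00  1.67386818e+01  1.19606614e+02 -3.14933524e-02
  4.37094586e+01 -9.24644319e+01]
```

```bash
python3 -m crank '[{"grip":0.01,"x":0.0016,"y":0.012,"z":0,"yaw":0},{"grip":0.01,"x":0.0032,"y":0.024,"z":0,"yaw":0},{"grip":0.01,"x":0.0048,"y":0.036,"z":0,"yaw":0},{"grip":0.01,"x":0.0065,"y":0.048,"z":0,"yaw":0},{"grip":0.01,"x":0.0081,"y":0.06,"z":0,"yaw":0}]' 10
python3 -m crank '[{"grip":0.01,"x":0.0016,"y":0.012,"z":0,"yaw":0},{"grip":0.01,"x":0.0032,"y":0.024,"z":0,"yaw":0},{"grip":0.01,"x":0.0048,"y":0.036,"z":0,"yaw":0},{"grip":0.01,"x":0.0065,"y":0.048,"z":0,"yaw":0},{"grip":0.01,"x":0.0081,"y":0.06,"z":0,"yaw":0}]' 10
```

```text
time_s: 14.52
ee_pos: [434.3, 20.1, 66.2]
ee_rot: [-179.9, -0.1, 175.5]
force: [-1.9, -2.1, 4.1]
gripper_width: 13.8
gripper_force: 10.0
time_s: 14.93
ee_pos: [430.7, 80.5, 66.2]
ee_rot: [-179.9, -0.1, 175.5]
force: [-2.8, -4.0, 4.1]
gripper_width: 13.9
gripper_force: 10.0
```

```bash
python3 -m crank '[{"grip":0.01,"x":0.0016,"y":0.012,"z":0,"yaw":0},{"grip":0.01,"x":0.0032,"y":0.024,"z":0,"yaw":0},{"grip":0.01,"x":0.0048,"y":0.036,"z":0,"yaw":0},{"grip":0.01,"x":0.0065,"y":0.048,"z":0,"yaw":0},{"grip":0.01,"x":0.0081,"y":0.06,"z":0,"yaw":0}]' 10 |sed -n 2,6p
python3 -m crank '[{"grip":0.04,"x":0,"y":0,"z":0,"yaw":0},{"grip":0.04,"x":0,"y":0,"z":0,"yaw":0},{"grip":0.04,"x":0,"y":0,"z":0,"yaw":0},{"grip":0.04,"x":0,"y":0,"z":-0.02,"yaw":0},{"grip":0.04,"x":0,"y":0,"z":-0.05,"yaw":0}]' 10 | sed -n 2,4p
for i in 1 2; do python3 -m crank '[{"grip":0.07,"x":0,"y":0,"z":-0.025,"yaw":0.124},{"grip":0.07,"x":0,"y":0,"z":-0.05,"yaw":0.248},{"grip":0.07,"x":0,"y":0,"z":-0.07,"yaw":0.372},{"grip":0.07,"x":0,"y":0,"z":-0.08,"yaw":0.496},{"grip":0.07,"x":0,"y":0,"z":-0.08,"yaw":0.62}]' 10 |sed -n 2,3p
done
python3 -m crank '[{"grip":0.07,"x":0,"y":0,"z":0,"yaw":0.12},{"grip":0.07,"x":0,"y":0,"z":0,"yaw":0.24},{"grip":0.07,"x":0,"y":0,"z":0,"yaw":0.33},{"grip":0.07,"x":0,"y":0,"z":0,"yaw":0.33},{"grip":0.07,"x":0,"y":0,"z":0,"yaw":0.33}]' 10 |sed -n 2,3p
python3 -c "
from h import *
need(540,-120,300,86)"
```

```text
ee_pos: [427.0, 140.8, 66.2]
ee_rot: [-179.9, -0.2, 175.5]
force: [-3.2, -2.2, 5.1]
gripper_width: 14.2
gripper_force: 10.0
ee_pos: [426.9, 139.7, 114.6]
ee_rot: [-179.9, -0.3, 175.4]
force: [1.1, 0.2, 0.1]
ee_pos: [430.6, 140.7, 198.9]
ee_rot: [179.7, 0.2, 139.5]
ee_pos: [430.3, 140.6, 278.9]
ee_rot: [179.6, -0.0, 104.0]
ee_pos: [428.8, 140.4, 276.1]
ee_rot: [180.0, -0.0, 85.6]
need x -0.2511 y 0.1308 z -0.0239 yaw -0.0067
```

```bash
python3 -m crank '[{"grip":0.07,"x":-0.03,"y":0.025,"z":0,"yaw":0},{"grip":0.07,"x":-0.06,"y":0.05,"z":0,"yaw":0},{"grip":0.07,"x":-0.09,"y":0.075,"z":-0.01,"yaw":0},{"grip":0.07,"x":-0.12,"y":0.1,"z":-0.02,"yaw":0},{"grip":0.07,"x":-0.15,"y":0.12,"z":-0.025,"yaw":0}]' 10 |sed -n 2,3p
python3 -m crank '[{"grip":0.07,"x":0,"y":0,"z":0,"yaw":0},{"grip":0.07,"x":0,"y":0,"z":0,"yaw":0},{"grip":0.07,"x":0,"y":0,"z":0,"yaw":0},{"grip":0.07,"x":0,"y":0,"z":0,"yaw":0},{"grip":0.07,"x":0,"y":0,"z":0,"yaw":0}]' 10 |sed -n 2,3p
python3 - <<'E'
from h import *
import pickle
st();c=camera_model('wrist');im=grab_frame('wrist');cv2.imwrite('pics/w5.png',im[:,:,::-1]);pickle.dump(c,open('w5.pkl','wb'))
cv2.imwrite('pics/w5c.png',cv2.resize(im[0:250,120:520,::-1],None,fx=2,fy=2,interpolation=cv2.INTER_CUBIC))
E
```

```text
ee_pos: [538.3, -20.1, 302.1]
ee_rot: [179.9, -0.0, 85.6]
ee_pos: [535.9, -17.0, 301.1]
ee_rot: [-180.0, -0.0, 85.6]
t 17.85 pos [535.9 -17.  301.1] rot [-180.    -0.    85.6] w 69.6 gf 0.0 F [-0.4 -0.3 -0. ]
```

View pics/w5c.png

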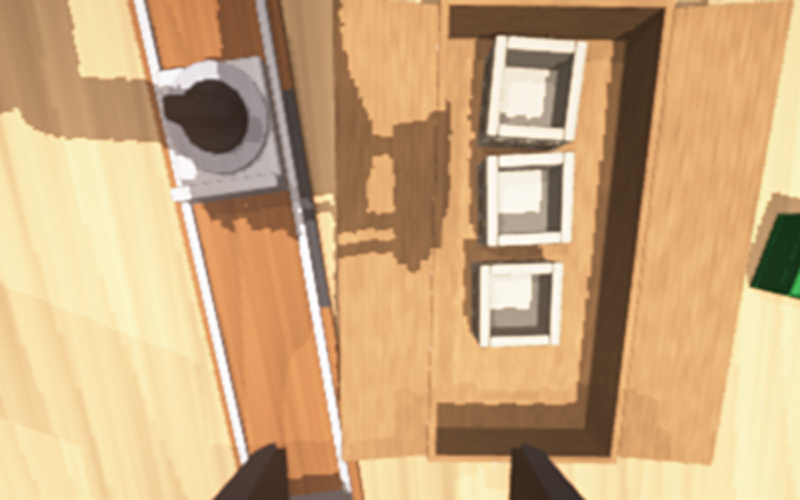

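```bash
cat > pots.py <<'E'
from h import *
def pots(im,c,box,z=55,vmin=165):
    "box u0,v0,u1,v1; rims by mask, hull cast on plane z, minAreaRect"
    h=cv2.cvtColor(im,cv2.COLOR_RGB2HSV);m=((h[...,2]>vmin)&(h[...,1]<60)).astype('uint8')
    q=np.zeros_like(m);q[box[1]:box[3],box[0]:box[2]]=1;m&=q
    n,l,s,_=cv2.connectedComponentsWithStats(cv2.morphologyEx(m,cv2.MORPH_CLOSE,np.ones((3,3),'uint8')))
    for i in range(1,n):
        if s[i,4]<250: continue
        ys,xs=np.where(l==i);hu=cv2.convexHull(np.stack([xs,ys],1).astype('int32'))[:,0]
        P=np.float32([ray('wrist',p+0.0,z,c)[:2] for p in hu])
        (cx,cy),(w,hh),a=cv2.minAreaRect(P);a=(a+45)%90-45
        print('blob px',s[i,:4],'centre %.1f %.1f size %.1f %.1f yaw %.1f'%(cx,cy,w,hh,a))
E
python3 - <<'E'
from pots import *
import pickle
c=pickle.load(open('w5.pkl','rb'));im=cv2.imread('pics/w5.png')[:,:,::-1].copy()
pots(im,c,(345,10,425,180))
f=lambda u,v:(120+u/2,v/2)
for nm,p,z in [('RL0',(140,0),20),('RL1',(240,450),20),('RR0',(262,0),20),('RR1',(347,480),20),('fenceL',(174,198),55),('fenceR',(287,186),55),('knob',(218,117),47)]+[('A',p,55) for p in [(494,37),(586,42),(574,144),(486,132)]]+[('B',p,55) for p in [(487,160),(575,153),(569,241),(492,245)]]+[('C',p,55) for p in [(480,264),(562,262),(558,345),(483,346)]]:
    print(nm,ray('wrist',f(*p),z,c)[:2].round(1))
E
```

```text
blob px [363  18  50  53] centre 633.4 141.4 size 57.6 55.7 yaw -7.8
blob px [363  76  44  47] centre 629.3 77.0 size 56.2 56.3 yaw -1.9
blob px [360 131  42  42] centre 622.4 9.0 size 55.9 55.6 yaw -2.4
RL0 [385.5 220.3]
RL1 [402.6 -95.2]
RR0 [464.8 214.3]
RR1 [ 485.9 -127.8]
fenceL [397.6  95.4]
fenceR [472.3  97.2]
knob [432.1 142.6]
A [609.1 172.2]
A [665.1 165.3]
A [658.3 108.3]
A [602.5 119.5]
B [602.6 103. ]
B [659.  102.9]
B [655.6  48.6]
B [604.3  49.9]
C [595.8  38.2]
C [651.   35.3]
C [648.4 -21.4]
C [595.9 -18.1]
```

Wrist view, native pixels: the pot rims are at (388,44), (385,99) and (381,152). Each measures about 56 mm, which matches. Both flaps lie folded back, and the knob bar lies along the rack's x. The rack yaw is 3.3°. I'll start with the pot at (622.4, 9.0).

```bash
python3 -m crank '[{"grip":0.07,"x":0.013,"y":0.033,"z":0,"yaw":-0.035},{"grip":0.07,"x":0.026,"y":0.066,"z":0.02,"yaw":-0.035},{"grip":0.07,"x":0.033,"y":0.084,"z":0.05,"yaw":-0.035},{"grip":0.07,"x":0.033,"y":0.084,"z":0.09,"yaw":-0.035},{"grip":0.07,"x":0.033,"y":0.084,"z":0.13,"yaw":-0.035}]' 10 |sed -n 2,3p
python3 -m crank '[{"grip":0.07,"x":0,"y":0,"z":0.03,"yaw":0},{"grip":0.07,"x":0,"y":0,"z":0.06,"yaw":0},{"grip":0.07,"x":0,"y":0,"z":0.06,"yaw":0},{"grip":0.07,"x":0,"y":0,"z":0.06,"yaw":0},{"grip":0.07,"x":0,"y":0,"z":0.06,"yaw":0}]' 10 |sed -n 2,3p
python3 - <<'E'
from h import *
need(622.4,9,35,87.6)
E
```

```text
ee_pos: [624.0, 9.9, 170.1]
ee_rot: [179.9, -0.0, 87.7]
ee_pos: [624.1, 8.9, 113.2]
ee_rot: [179.8, -0.0, 87.6]
need x 0.0000 y -0.0017 z 0.0782 yaw -0.0003
```

```bash
python3 -m crank '[{"grip":0.07,"x":0,"y":-0.001,"z":0.02,"yaw":0},{"grip":0.07,"x":0,"y":-0.001,"z":0.04,"yaw":0},{"grip":0.07,"x":0,"y":-0.001,"z":0.06,"yaw":0},{"grip":0.07,"x":0,"y":-0.001,"z":0.07,"yaw":0},{"grip":0.07,"x":0,"y":-0.001,"z":0.077,"yaw":0}]' 10 |sed -n 2,4p
python3 -m crank '[{"grip":0.065,"x":0,"y":0,"z":0,"yaw":0},{"grip":0.062,"x":0,"y":0,"z":0,"yaw":0},{"grip":0.06,"x":0,"y":0,"z":0,"yaw":0},{"grip":0.057,"x":0,"y":0,"z":0,"yaw":0},{"grip":0.05,"x":0,"y":0,"z":0,"yaw":0}]' 8 |sed -n 2,7p
python3 -m crank '[{"grip":0.05,"x":0,"y":0,"z":0,"yaw":0},{"grip":0.05,"x":0,"y":0,"z":0,"yaw":0},{"grip":0.05,"x":0,"y":0,"z":0,"yaw":0},{"grip":0.05,"x":0,"y":0,"z":-0.005,"yaw":0},{"grip":0.05,"x":0,"y":0,"z":-0.01,"yaw":0}]' 10 |sed -n 2,7p
```

```text
ee_pos: [622.8, 8.5, 35.2]
ee_rot: [179.9, -0.0, 87.6]
force: [-0.7, 0.1, 0.1]
ee_pos: [622.2, 8.5, 35.3]
ee_rot: [179.9, -0.0, 87.5]
force: [-1.6, 0.7, 4.5]
gripper_width: 55.8
gripper_force: 8.0
ee_pos: [621.7, 8.4, 44.1]
ee_rot: [-180.0, -0.0, 87.5]
force: [-0.1, -0.2, -1.9]
gripper_width: 55.9
gripper_force: 10.0
```

```bash
python3 -m crank '[{"grip":0.05,"x":0,"y":0,"z":-0.02,"yaw":0},{"grip":0.05,"x":0,"y":0,"z":-0.045,"yaw":0},{"grip":0.05,"x":0,"y":0,"z":-0.07,"yaw":0},{"grip":0.05,"x":0,"y":0,"z":-0.09,"yaw":0},{"grip":0.05,"x":0,"y":0,"z":-0.105,"yaw":0}]' 10 |sed -n 2,3p
python3 -m crank '[{"grip":0.05,"x":-0.012,"y":-0.017,"z":0,"yaw":-0.02},{"grip":0.05,"x":-0.024,"y":-0.034,"z":0,"yaw":-0.04},{"grip":0.05,"x":-0.036,"y":-0.051,"z":0,"yaw":-0.06},{"grip":0.05,"x":-0.048,"y":-0.068,"z":0,"yaw":-0.08},{"grip":0.05,"x":-0.06,"y":-0.085,"z":0,"yaw":-0.101}]' 10 |sed -n 2,3p
python3 -c "
from h import *
st();need(443.3,-108,150,93.3)"
```

```text
ee_pos: [622.7, 8.4, 151.5]
ee_rot: [179.8, -0.0, 87.5]
ee_pos: [533.5, -48.3, 149.3]
ee_rot: [180.0, 0.0, 93.4]
t 20.82 pos [533.5 -48.3 149.3] rot [180.    0.   93.4] w 55.8 gf 10.0 F [ 0.6 -0.5 -1.9]
need x -0.0542 y -0.0936 z -0.0007 yaw 0.0016
```

```bash
python3 -m crank '[{"grip":0.05,"x":-0.011,"y":-0.019,"z":0,"yaw":0},{"grip":0.05,"x":-0.022,"y":-0.038,"z":0,"yaw":0},{"grip":0.05,"x":-0.033,"y":-0.057,"z":0,"yaw":0},{"grip":0.05,"x":-0.044,"y":-0.076,"z":0,"yaw":0},{"grip":0.05,"x":-0.052,"y":-0.094,"z":0,"yaw":0}]' 10 |sed -n 2,3p
python3 -m crank '[{"grip":0.05,"x":0,"y":0,"z":0.02,"yaw":0},{"grip":0.05,"x":0,"y":0,"z":0.04,"yaw":0},{"grip":0.05,"x":0,"y":0,"z":0.06,"yaw":0},{"grip":0.05,"x":0,"y":0,"z":0.07,"yaw":0},{"grip":0.05,"x":0,"y":0,"z":0.08,"yaw":0}]' 10 |sed -n 2,3p
python3 -c "
from h import *
st();need(443.3,-106,43,93.3)"
```

```text
ee_pos: [442.6, -106.0, 149.4]
ee_rot: [180.0, 0.0, 93.3]
ee_pos: [443.2, -105.2, 68.4]
ee_rot: [-180.0, -0.0, 93.3]
t 21.65 pos [ 443.2 -105.2   68.4] rot [-180.    -0.    93.3] w 55.8 gf 10.0 F [-0.8 -0.7 -1.5]
need x -0.0008 y 0.0001 z 0.0254 yaw 0.0002
```

```bash
python3 -m crank '[{"grip":0.05,"x":0,"y":0,"z":0.008,"yaw":0},{"grip":0.05,"x":0,"y":0,"z":0.016,"yaw":0},{"grip":0.05,"x":0,"y":0,"z":0.021,"yaw":0},{"grip":0.05,"x":0,"y":0,"z":0.023,"yaw":0},{"grip":0.05,"x":0,"y":0,"z":0.0245,"yaw":0}]' 10 |sed -n 2,5p
python3 -m crank '[{"grip":0.05,"x":0,"y":0,"z":0.0005,"yaw":0},{"grip":0.05,"x":0,"y":0,"z":0.001,"yaw":0},{"grip":0.05,"x":0,"y":0,"z":0.001,"yaw":0},{"grip":0.05,"x":0,"y":0,"z":0.001,"yaw":0},{"grip":0.05,"x":0,"y":0,"z":0.001,"yaw":0}]' 10 |sed -n 2,5p
```

```text
ee_pos: [443.7, -105.2, 44.6]
ee_rot: [180.0, -0.0, 93.3]
force: [0.3, -0.7, -1.4]
gripper_width: 56.1
ee_pos: [443.7, -105.3, 43.9]
ee_rot: [180.0, 0.0, 93.3]
force: [-0.0, -0.5, -0.6]
gripper_width: 55.9
```

```bash
python3 -m crank '[{"grip":0.05,"x":0,"y":0,"z":0.0005,"yaw":0},{"grip":0.05,"x":0,"y":0,"z":0.001,"yaw":0},{"grip":0.06,"x":0,"y":0,"z":0.001,"yaw":0},{"grip":0.068,"x":0,"y":0,"z":0.001,"yaw":0},{"grip":0.068,"x":0,"y":0,"z":0.001,"yaw":0}]' 10 |sed -n 2,5p
python3 -m crank '[{"grip":0.068,"x":0,"y":0,"z":-0.01,"yaw":0},{"grip":0.068,"x":0,"y":0,"z":-0.03,"yaw":0},{"grip":0.068,"x":0,"y":0,"z":-0.06,"yaw":0},{"grip":0.068,"x":0,"y":0,"z":-0.1,"yaw":0},{"grip":0.068,"x":0,"y":0,"z":-0.14,"yaw":0}]' 10 |sed -n 2,3p
for i in 1 2; do python3 -m crank '[{"grip":0.068,"x":0.01,"y":0.018,"z":-0.01,"yaw":0.02},{"grip":0.068,"x":0.02,"y":0.036,"z":-0.02,"yaw":0.04},{"grip":0.068,"x":0.03,"y":0.054,"z":-0.03,"yaw":0.06},{"grip":0.068,"x":0.04,"y":0.075,"z":-0.04,"yaw":0.06},{"grip":0.068,"x":0.05,"y":0.085,"z":-0.04,"yaw":0.06}]' 10 |sed -n 2,3p;done
cat > look.py <<'E'
from pots import *
import sys,pickle
st();c=camera_model('wrist');im=grab_frame('wrist');n=sys.argv[1];cv2.imwrite(f'pics/{n}.png',im[:,:,::-1]);pickle.dump(c,open(n+'.pkl','wb'))
# box: carton or given
b=[int(v) for v in sys.argv[2:6]] or [0,0,640,230]
z=float(sys.argv[6]) if len(sys.argv)>6 else 55
pots(im,c,b,z)
E
python3 look.py w6
```

```text
ee_pos: [443.8, -105.3, 42.8]
ee_rot: [180.0, 0.0, 93.3]
force: [0.1, 0.2, 0.7]
gripper_width: 67.4
ee_pos: [442.8, -105.0, 183.8]
ee_rot: [-179.9, -0.0, 93.3]
ee_pos: [528.7, -49.9, 224.8]
ee_rot: [179.7, 0.0, 89.9]
ee_pos: [613.0, 0.1, 263.6]
ee_rot: [179.8, -0.0, 86.5]
t 24.15 pos [6.130e+02 1.000e-01 2.636e+02] rot [179.8  -0.   86.5] w 68.2 gf 0.0 F [ 0.7 -1.2  2. ]
blob px [178   0  46 197] centre 482.7 99.4 size 6.4 222.7 yaw 3.6
blob px [541   0  99 230] centre 945.8 38.4 size 125.0 301.9 yaw 13.9
blob px [117  12  68  47] centre 436.9 178.2 size 45.9 68.2 yaw -3.5
blob px [474  16  15 101] centre 811.7 121.4 size 106.9 13.8 yaw -0.2
blob px [449  22  16 128] centre 784.2 100.5 size 139.5 12.5 yaw -0.3
blob px [304  30  52  56] centre 633.7 141.9 size 56.0 55.4 yaw -7.7
blob px [490  33  12  87] centre 827.1 110.3 size 5.3 93.1 yaw 0.3
blob px [82 73 40 92] centre 356.0 91.2 size 19.3 107.4 yaw 1.2
blob px [132  80  65 150] centre 417.0 46.9 size 190.4 72.9 yaw -17.7
blob px [304  94  47  49] centre 628.9 77.2 size 55.7 54.8 yaw -1.6
blob px [597 146  26  25] centre 980.6 3.1 size 26.4 32.5 yaw 35.0
blob px [449 163  11  67] centre 787.9 -32.1 size 12.1 90.6 yaw 1.2
blob px [476 177  13  53] centre 826.5 -43.6 size 71.9 10.6 yaw -1.0
```

```bash
sed -i "s/        print('blob/        if 48<w<64 and 48<hh<64: print('blob/" pots.py
python3 -m crank '[{"grip":0.07,"x":0.03,"y":0.011,"z":0,"yaw":-0.03},{"grip":0.07,"x":0.06,"y":0.011,"z":0.02,"yaw":-0.03},{"grip":0.07,"x":0.078,"y":0.011,"z":0.05,"yaw":-0.03},{"grip":0.07,"x":0.078,"y":0.011,"z":0.09,"yaw":-0.03},{"grip":0.07,"x":0.078,"y":0.011,"z":0.13,"yaw":-0.03}]' 10 |sed -n 2,3p
python3 -m crank '[{"grip":0.07,"x":0,"y":0,"z":0.02,"yaw":0},{"grip":0.07,"x":0,"y":0,"z":0.02,"yaw":0},{"grip":0.07,"x":0,"y":0,"z":0.02,"yaw":0},{"grip":0.07,"x":0,"y":0,"z":0.02,"yaw":0},{"grip":0.07,"x":0,"y":0,"z":0.02,"yaw":0}]' 10 |sed -n 2,3p
python3 -c "
from h import *
need(629,77.2,35.5,88.2)"
```

```text
ee_pos: [625.2, 77.9, 131.0]
ee_rot: [-180.0, 0.0, 88.3]
ee_pos: [627.7, 76.6, 115.0]
ee_rot: [179.8, -0.0, 88.2]
need x 0.0006 y 0.0013 z 0.0795 yaw -0.0008
```

```bash
python3 -m crank '[{"grip":0.07,"x":0,"y":0.001,"z":0.02,"yaw":0},{"grip":0.07,"x":0,"y":0.001,"z":0.04,"yaw":0},{"grip":0.07,"x":0,"y":0.001,"z":0.06,"yaw":0},{"grip":0.07,"x":0,"y":0.001,"z":0.07,"yaw":0},{"grip":0.07,"x":0,"y":0.001,"z":0.079,"yaw":0}]' 10 |sed -n 2,4p
python3 -m crank '[{"grip":0.065,"x":0,"y":0,"z":0,"yaw":0},{"grip":0.062,"x":0,"y":0,"z":0,"yaw":0},{"grip":0.06,"x":0,"y":0,"z":0,"yaw":0},{"grip":0.057,"x":0,"y":0,"z":0,"yaw":0},{"grip":0.05,"x":0,"y":0,"z":0,"yaw":0}]' 8 |sed -n 2,7p
python3 -m crank '[{"grip":0.05,"x":0,"y":0,"z":0,"yaw":0},{"grip":0.05,"x":0,"y":0,"z":0,"yaw":0},{"grip":0.05,"x":0,"y":0,"z":0,"yaw":0},{"grip":0.05,"x":0,"y":0,"z":-0.005,"yaw":0},{"grip":0.05,"x":0,"y":0,"z":-0.01,"yaw":0}]' 10 |sed -n 2,7p
python3 -m crank '[{"grip":0.05,"x":0,"y":0,"z":-0.02,"yaw":0},{"grip":0.05,"x":0,"y":0,"z":-0.045,"yaw":0},{"grip":0.05,"x":0,"y":0,"z":-0.07,"yaw":0},{"grip":0.05,"x":0,"y":0,"z":-0.09,"yaw":0},{"grip":0.05,"x":0,"y":0,"z":-0.105,"yaw":0}]' 10 |sed -n 2,6p
python3 -c "
from h import *
need(530,10,150,93.3);need(439.9,-46,150,93.3)"
```

```text
ee_pos: [628.0, 76.5, 34.2]
ee_rot: [179.9, -0.0, 88.2]
force: [0.4, 1.0, 1.0]
ee_pos: [628.6, 76.6, 35.0]
ee_rot: [179.8, -0.0, 88.2]
force: [1.0, 0.2, 2.1]
gripper_width: 56.0
gripper_force: 8.0
ee_pos: [626.4, 76.5, 43.2]
ee_rot: [-179.9, 0.0, 88.2]
force: [0.1, -0.3, -2.2]
gripper_width: 55.9
gripper_force: 10.0
ee_pos: [627.5, 76.6, 150.6]
ee_rot: [179.9, -0.0, 88.2]
force: [-0.2, 0.3, -2.1]
gripper_width: 56.1
gripper_force: 10.0
need x -0.0697 y -0.0953 z 0.0006 yaw -0.0896
need x -0.1286 y -0.1835 z 0.0006 yaw -0.0896
```

```bash
python3 -m crank '[{"grip":0.05,"x":-0.013,"y":-0.018,"z":0,"yaw":-0.02},{"grip":0.05,"x":-0.026,"y":-0.036,"z":0,"yaw":-0.04},{"grip":0.05,"x":-0.039,"y":-0.054,"z":0,"yaw":-0.06},{"grip":0.05,"x":-0.052,"y":-0.073,"z":0,"yaw":-0.08},{"grip":0.05,"x":-0.065,"y":-0.092,"z":0,"yaw":-0.09}]' 10 |sed -n 2,3p
python3 -c "
from h import *
need(440,-46,150,93.3)"
```

```text
ee_pos: [531.7, 14.1, 148.3]
ee_rot: [-179.9, -0.0, 93.4]
need x -0.0546 y -0.0951 z -0.0017 yaw 0.0015
```

```bash
python3 -m crank '[{"grip":0.05,"x":-0.012,"y":-0.02,"z":0,"yaw":0},{"grip":0.05,"x":-0.024,"y":-0.04,"z":0,"yaw":0},{"grip":0.05,"x":-0.036,"y":-0.06,"z":0,"yaw":0},{"grip":0.05,"x":-0.046,"y":-0.08,"z":0,"yaw":0},{"grip":0.05,"x":-0.0545,"y":-0.094,"z":0,"yaw":0}]' 10 |sed -n 2,3p
python3 -m crank '[{"grip":0.05,"x":0,"y":0,"z":0.02,"yaw":0},{"grip":0.05,"x":0,"y":0,"z":0.04,"yaw":0},{"grip":0.05,"x":0,"y":0,"z":0.06,"yaw":0},{"grip":0.05,"x":0,"y":0,"z":0.07,"yaw":0},{"grip":0.05,"x":0,"y":0,"z":0.075,"yaw":0}]' 10 |sed -n 2,3p
python3 -c "
from h import *
need(440,-46,42.5,93.3)"
```

```text
ee_pos: [440.0, -45.7, 148.4]
ee_rot: [-179.8, -0.0, 93.3]
ee_pos: [441.0, -45.1, 72.2]
ee_rot: [-179.8, -0.1, 93.3]
need x -0.0008 y -0.0010 z 0.0297 yaw 0.0002
```

```bash
python3 -m crank '[{"grip":0.05,"x":0,"y":0,"z":0.01,"yaw":0},{"grip":0.05,"x":0,"y":0,"z":0.02,"yaw":0},{"grip":0.05,"x":0,"y":0,"z":0.025,"yaw":0},{"grip":0.05,"x":0,"y":0,"z":0.028,"yaw":0},{"grip":0.05,"x":0,"y":0,"z":0.0295,"yaw":0}]' 10 |sed -n 2,5p
python3 -m crank '[{"grip":0.05,"x":0,"y":0,"z":0.0005,"yaw":0},{"grip":0.05,"x":0,"y":0,"z":0.0007,"yaw":0},{"grip":0.06,"x":0,"y":0,"z":0.0007,"yaw":0},{"grip":0.068,"x":0,"y":0,"z":0.0007,"yaw":0},{"grip":0.068,"x":0,"y":0,"z":0.0007,"yaw":0}]' 10 |sed -n 2,5p
python3 -m crank '[{"grip":0.068,"x":0,"y":0,"z":-0.01,"yaw":0},{"grip":0.068,"x":0,"y":0,"z":-0.03,"yaw":0},{"grip":0.068,"x":0,"y":0,"z":-0.06,"yaw":0},{"grip":0.068,"x":0,"y":0,"z":-0.1,"yaw":0},{"grip":0.068,"x":0,"y":0,"z":-0.14,"yaw":0}]' 10 |sed -n 2,3p
for i in 1 2; do python3 -m crank '[{"grip":0.068,"x":0.01,"y":0.018,"z":-0.01,"yaw":0.02},{"grip":0.068,"x":0.02,"y":0.036,"z":-0.02,"yaw":0.04},{"grip":0.068,"x":0.03,"y":0.054,"z":-0.03,"yaw":0.06},{"grip":0.068,"x":0.04,"y":0.075,"z":-0.04,"yaw":0.08},{"grip":0.068,"x":0.05,"y":0.085,"z":-0.04,"yaw":0.09}]' 10 |sed -n 2,3p;done
python3 look.py w7
```

```text
ee_pos: [442.7, -45.3, 44.1]
ee_rot: [-180.0, -0.0, 93.3]
force: [0.4, -0.3, -1.1]
gripper_width: 56.4
ee_pos: [443.1, -45.4, 43.9]
ee_rot: [179.9, 0.0, 93.3]
force: [0.1, -0.8, -0.4]
gripper_width: 67.6
ee_pos: [441.9, -45.2, 184.8]
ee_rot: [-179.9, -0.0, 93.3]
ee_pos: [527.9, 10.2, 225.9]
ee_rot: [179.6, -0.0, 88.1]
ee_pos: [614.2, 57.4, 265.6]
ee_rot: [179.7, -0.1, 83.0]
t 30.03 pos [614.2  57.4 265.6] rot [ 1.797e+02 -1.000e-01  8.300e+01] w 68.1 gf 0.0 F [-0.2  0.7  0.2]
blob px [303  86  46  49] centre 633.7 142.1 size 55.3 53.7 yaw -7.9
```

```bash

python3 -m crank '[{"grip":0.07,"x":0.03,"y":0.009,"z":0,"yaw":0.014},{"grip":0.07,"x":0.06,"y":0.009,"z":0.02,"yaw":0.014},{"grip":0.07,"x":0.086,"y":0.009,"z":0.05,"yaw":0.014},{"grip":0.07,"x":0.086,"y":0.009,"z":0.09,"yaw":0.014},{"grip":0.07,"x":0.086,"y":0.009,"z":0.13,"yaw":0.014}]' 10 |sed -n 2,3p
python3 -m crank '[{"grip":0.07,"x":0,"y":0,"z":0.02,"yaw":0},{"grip":0.07,"x":0,"y":0,"z":0.02,"yaw":0},{"grip":0.07,"x":0,"y":0,"z":0.02,"yaw":0},{"grip":0.07,"x":0,"y":0,"z":0.02,"yaw":0},{"grip":0.07,"x":0,"y":0,"z":0.02,"yaw":0}]' 10 |sed -n 2,3p
python3 -c "
from h import *
need(633.5,141.8,35.5,82.2)"
```

```text
ee_pos: [630.5, 142.5, 132.8]
ee_rot: [179.9, -0.0, 82.4]
ee_pos: [632.1, 141.1, 116.2]
ee_rot: [179.7, -0.1, 82.2]
need x 0.0009 y 0.0013 z 0.0807 yaw -0.0001
```

```bash
python3 -m crank '[{"grip":0.07,"x":0,"y":0.001,"z":0.02,"yaw":0},{"grip":0.07,"x":0,"y":0.001,"z":0.04,"yaw":0},{"grip":0.07,"x":0,"y":0.001,"z":0.06,"yaw":0},{"grip":0.07,"x":0,"y":0.001,"z":0.07,"yaw":0},{"grip":0.07,"x":0,"y":0.001,"z":0.08,"yaw":0}]' 10 |sed -n 2,4p
python3 -m crank '[{"grip":0.065,"x":0,"y":0,"z":0,"yaw":0},{"grip":0.062,"x":0,"y":0,"z":0,"yaw":0},{"grip":0.06,"x":0,"y":0,"z":0,"yaw":0},{"grip":0.057,"x":0,"y":0,"z":0,"yaw":0},{"grip":0.05,"x":0,"y":0,"z":0,"yaw":0}]' 8 |sed -n 2,7p
python3 -m crank '[{"grip":0.05,"x":0,"y":0,"z":0,"yaw":0},{"grip":0.05,"x":0,"y":0,"z":0,"yaw":0},{"grip":0.05,"x":0,"y":0,"z":0,"yaw":0},{"grip":0.05,"x":0,"y":0,"z":-0.005,"yaw":0},{"grip":0.05,"x":0,"y":0,"z":-0.01,"yaw":0}]' 10 |sed -n 2,7p
python3 -m crank '[{"grip":0.05,"x":0,"y":0,"z":-0.02,"yaw":0},{"grip":0.05,"x":0,"y":0,"z":-0.045,"yaw":0},{"grip":0.05,"x":0,"y":0,"z":-0.07,"yaw":0},{"grip":0.05,"x":0,"y":0,"z":-0.09,"yaw":0},{"grip":0.05,"x":0,"y":0,"z":-0.105,"yaw":0}]' 10 |sed -n 2,6p
python3 -c "
from h import *
need(436.5,14,150,93.3)"
```

```text
ee_pos: [632.4, 141.0, 34.2]
ee_rot: [179.9, -0.0, 82.2]
force: [0.0, -0.4, 0.2]
ee_pos: [633.0, 141.1, 34.9]
ee_rot: [179.8, -0.1, 82.2]
force: [0.7, 0.1, 2.4]
gripper_width: 56.2
gripper_force: 8.0
ee_pos: [630.3, 140.7, 42.8]
ee_rot: [-179.8, 0.1, 82.2]
force: [-0.2, 0.8, -1.2]
gripper_width: 55.7
gripper_force: 10.0
ee_pos: [631.4, 141.0, 150.2]
ee_rot: [180.0, -0.0, 82.2]
force: [-0.3, -0.5, -2.4]
gripper_width: 56.5
gripper_force: 10.0
need x -0.1522 y -0.1759 z 0.0002 yaw -0.1935
```

```bash
python3 -m crank '[{"grip":0.05,"x":-0.015,"y":-0.018,"z":0,"yaw":-0.04},{"grip":0.05,"x":-0.03,"y":-0.036,"z":0,"yaw":-0.08},{"grip":0.05,"x":-0.045,"y":-0.053,"z":0,"yaw":-0.12},{"grip":0.05,"x":-0.06,"y":-0.07,"z":0,"yaw":-0.16},{"grip":0.05,"x":-0.075,"y":-0.088,"z":0,"yaw":-0.193}]' 10 |sed -n 2,3p
python3 - <<'E'
from pots import *
need(436.5,14,150,93.3)
c=camera_model('top');im=grab_frame('top');cv2.imwrite('pics/t2.png',im[:,:,::-1])
for p in ([443.7,-105.3,62],[443,-45.4,62]): print(proj(p,c).round(1))
for v in (90,110,130): print(v);pots(im,c,(240,225,380,285),62,v)
E
```

```text
ee_pos: [532.4, 78.0, 148.0]
ee_rot: [-179.9, 0.0, 93.4]
need x -0.0582 y -0.0995 z -0.0020 yaw 0.0015
[352.2 249.7]
[332.4 249.8]
90
110
130
```

```bash
python3 -c "
import cv2
i=cv2.imread('pics/t2.png')[150:285,235:385];cv2.imwrite('pics/t2c.png',cv2.resize(i,None,fx=4,fy=4,interpolation=cv2.INTER_CUBIC))"
```

```text
(no output)
```

View pics/t2c.png

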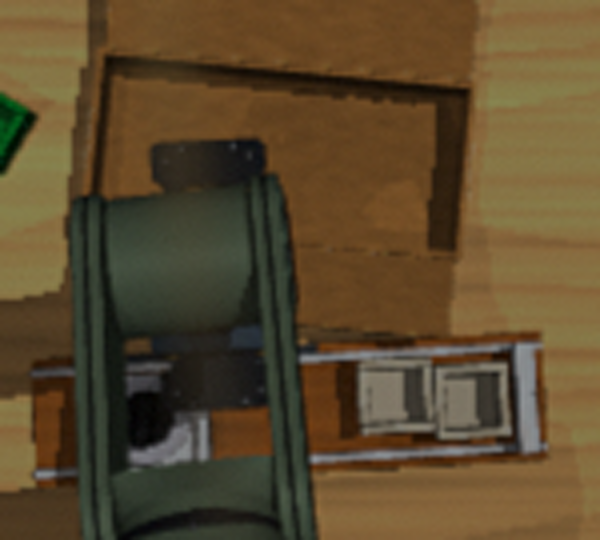

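Pots 1 and 2 stand in the channel as placed, at crop (471,400) and (395,396). The carton is now empty apart from the pot I'm holding. Next I'll place the third pot.

```bash
python3 -m crank '[{"grip":0.05,"x":-0.012,"y":-0.02,"z":0,"yaw":0},{"grip":0.05,"x":-0.024,"y":-0.04,"z":0,"yaw":0},{"grip":0.05,"x":-0.036,"y":-0.06,"z":0,"yaw":0},{"grip":0.05,"x":-0.048,"y":-0.08,"z":0,"yaw":0},{"grip":0.05,"x":-0.058,"y":-0.099,"z":0,"yaw":0}]' 10 |sed -n 2,3p
python3 -m crank '[{"grip":0.05,"x":0,"y":0,"z":0.02,"yaw":0},{"grip":0.05,"x":0,"y":0,"z":0.04,"yaw":0},{"grip":0.05,"x":0,"y":0,"z":0.06,"yaw":0},{"grip":0.05,"x":0,"y":0,"z":0.07,"yaw":0},{"grip":0.05,"x":0,"y":0,"z":0.075,"yaw":0}]' 10 |sed -n 2,3p
python3 -c "
from h import *
need(437,14,42.5,93.3)"
```

```text
ee_pos: [436.7, 14.4, 148.1]
ee_rot: [-179.9, -0.0, 93.3]
ee_pos: [436.9, 15.0, 71.9]
ee_rot: [-179.7, -0.0, 93.2]
need x -0.0010 y 0.0000 z 0.0294 yaw -0.0009
```

```bash
python3 -m crank '[{"grip":0.05,"x":0,"y":0,"z":0.01,"yaw":0},{"grip":0.05,"x":0,"y":0,"z":0.02,"yaw":0},{"grip":0.05,"x":0,"y":0,"z":0.025,"yaw":0},{"grip":0.05,"x":0,"y":0,"z":0.028,"yaw":0},{"grip":0.05,"x":0,"y":0,"z":0.0295,"yaw":0}]' 10 |sed -n 2,5p
python3 -m crank '[{"grip":0.05,"x":0,"y":0,"z":0.0005,"yaw":0},{"grip":0.05,"x":0,"y":0,"z":0.001,"yaw":0},{"grip":0.06,"x":0,"y":0,"z":0.001,"yaw":0},{"grip":0.068,"x":0,"y":0,"z":0.001,"yaw":0},{"grip":0.068,"x":0,"y":0,"z":0.001,"yaw":0}]' 10 |sed -n 2,5p
python3 -m crank '[{"grip":0.068,"x":0,"y":0,"z":-0.01,"yaw":0},{"grip":0.068,"x":0,"y":0,"z":-0.03,"yaw":0},{"grip":0.068,"x":0,"y":0,"z":-0.06,"yaw":0},{"grip":0.068,"x":0,"y":0,"z":-0.1,"yaw":0},{"grip":0.068,"x":0,"y":0,"z":-0.14,"yaw":0}]' 10 |sed -n 2,3p
for i in 1 2; do python3 -m crank '[{"grip":0.04,"x":0.012,"y":-0.001,"z":0,"yaw":-0.11},{"grip":0.04,"x":0.02,"y":-0.001,"z":0,"yaw":-0.22},{"grip":0.04,"x":0.02,"y":-0.001,"z":0,"yaw":-0.33},{"grip":0.04,"x":0.02,"y":-0.001,"z":0,"yaw":-0.44},{"grip":0.04,"x":0.02,"y":-0.001,"z":0,"yaw":-0.55}]' 10 |sed -n 2,3p;done
python3 -m crank '[{"grip":0.04,"x":0,"y":0,"z":0,"yaw":-0.11},{"grip":0.04,"x":0,"y":0,"z":0,"yaw":-0.22},{"grip":0.04,"x":0,"y":0,"z":0,"yaw":-0.33},{"grip":0.04,"x":0,"y":0,"z":0,"yaw":-0.33},{"grip":0.04,"x":0,"y":0,"z":0,"yaw":-0.33}]' 10 |sed -n 2,3p
python3 - <<'E'
from h import *
need(429.5,139.8,66,175.5)
im=grab_frame('wrist');cv2.imwrite('pics/w8.png',im[:,:,::-1]);c=camera_model('wrist')
for p in ([429,140,70],[437,14,62],[443,-45,62],[443,-105,62]): print(proj(p,c).round())
E
```

```text
ee_pos: [438.7, 15.1, 43.9]
ee_rot: [-180.0, -0.0, 93.3]
force: [-0.1, 0.6, -1.9]
gripper_width: 55.8
ee_pos: [439.2, 15.0, 43.4]
ee_rot: [179.9, -0.0, 93.3]
force: [0.1, -0.8, 0.8]
gripper_width: 67.4
ee_pos: [437.9, 15.0, 184.4]
ee_rot: [-179.9, -0.0, 93.3]
ee_pos: [436.6, 35.1, 183.4]
ee_rot: [180.0, 0.0, 125.1]
ee_pos: [424.3, 50.9, 183.3]
ee_rot: [180.0, 0.0, 156.6]
ee_pos: [424.4, 50.8, 183.2]
ee_rot: [180.0, 0.0, 175.0]
need x 0.0026 y 0.0891 z 0.1172 yaw -0.0081
[411. 199.]
[283. 214.]
[227. 225.]
[169. 229.]
```

View pics/w8.png

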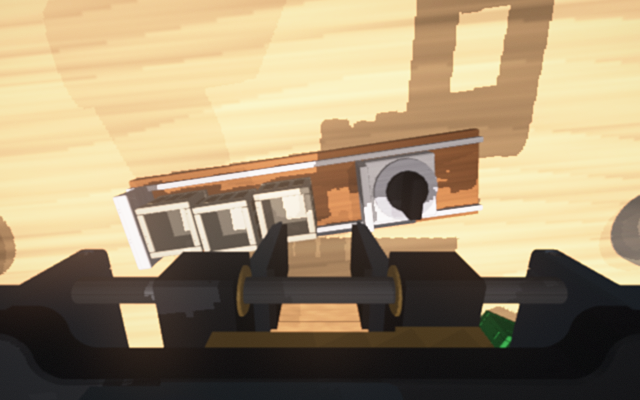

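The picture shows the three pots standing in a row at (172,228), (225,223) and (286,208). The knob is at (410,192) with its bar across the rack. Next I'll grip the knob and slide the fence up.

```bash
python3 -m crank '[{"grip":0.04,"x":0.002,"y":0.03,"z":0,"yaw":0},{"grip":0.04,"x":0.002,"y":0.06,"z":0,"yaw":0},{"grip":0.04,"x":0.002,"y":0.089,"z":0,"yaw":0},{"grip":0.04,"x":0.002,"y":0.089,"z":0.03,"yaw":0},{"grip":0.04,"x":0.002,"y":0.089,"z":0.06,"yaw":0}]' 10 |sed -n 2,3p
python3 -m crank '[{"grip":0.04,"x":0,"y":0,"z":0.02,"yaw":0},{"grip":0.04,"x":0,"y":0,"z":0.04,"yaw":0},{"grip":0.04,"x":0,"y":0,"z":0.05,"yaw":0},{"grip":0.04,"x":0,"y":0,"z":0.056,"yaw":0},{"grip":0.04,"x":0,"y":0,"z":0.056,"yaw":0}]' 10 |sed -n 2,4p
python3 -m crank '[{"grip":0.03,"x":0,"y":0,"z":0,"yaw":0},{"grip":0.02,"x":0,"y":0,"z":0,"yaw":0},{"grip":0.01,"x":0,"y":0,"z":0,"yaw":0},{"grip":0.01,"x":0,"y":0,"z":0,"yaw":0},{"grip":0.01,"x":0,"y":0,"z":0,"yaw":0}]' 10 | sed -n 2,6p
```

```text
ee_pos: [431.6, 141.6, 123.8]
ee_rot: [179.9, 0.3, 175.2]
ee_pos: [429.2, 139.5, 66.0]
ee_rot: [-180.0, -0.1, 175.1]
force: [-0.6, 0.5, -0.2]
ee_pos: [430.9, 140.1, 67.8]
ee_rot: [179.9, 0.2, 175.2]
force: [1.1, 1.1, 2.6]
gripper_width: 13.9
gripper_force: 10.0
```

```bash
python3 -m crank '[{"grip":0.01,"x":-0.0011,"y":-0.008,"z":0,"yaw":0},{"grip":0.01,"x":-0.0023,"y":-0.016,"z":0,"yaw":0},{"grip":0.01,"x":-0.0034,"y":-0.024,"z":0,"yaw":0},{"grip":0.01,"x":-0.0046,"y":-0.032,"z":0,"yaw":0},{"grip":0.01,"x":-0.0057,"y":-0.04,"z":0,"yaw":0}]' 10 |sed -n 2,4p
for i in 1 2; do python3 -m crank '[{"grip":0.01,"x":-0.0003,"y":-0.002,"z":0,"yaw":0},{"grip":0.01,"x":-0.0006,"y":-0.004,"z":0,"yaw":0},{"grip":0.01,"x":-0.0008,"y":-0.006,"z":0,"yaw":0},{"grip":0.01,"x":-0.0011,"y":-0.008,"z":0,"yaw":0},{"grip":0.01,"x":-0.0014,"y":-0.01,"z":0,"yaw":0}]' 10 |sed -n 2,6p; done
```

```text
ee_pos: [433.4, 98.6, 67.8]
ee_rot: [179.9, 0.2, 175.2]
force: [0.9, 1.7, 5.3]
ee_pos: [434.0, 88.8, 67.8]
ee_rot: [179.9, 0.2, 175.1]
force: [0.6, 3.1, 5.4]
gripper_width: 13.4
gripper_force: 10.0
ee_pos: [434.6, 79.2, 67.8]
ee_rot: [179.9, 0.2, 175.1]
force: [1.5, 5.0, 5.1]
gripper_width: 13.8
gripper_force: 10.0
```

```bash
for i in 1 2; do python3 -m crank '[{"grip":0.01,"x":0,"y":-0.0004,"z":0,"yaw":0},{"grip":0.01,"x":0,"y":-0.0008,"z":0,"yaw":0},{"grip":0.01,"x":0,"y":-0.0012,"z":0,"yaw":0},{"grip":0.01,"x":0,"y":-0.0016,"z":0,"yaw":0},{"grip":0.01,"x":0,"y":-0.0016,"z":0,"yaw":0}]' 10 |sed -n 2,6p; done
```

```text
ee_pos: [434.6, 77.6, 67.8]
ee_rot: [179.9, 0.2, 175.1]
force: [2.3, 4.4, 4.3]
gripper_width: 14.0
gripper_force: 10.0
ee_pos: [434.7, 76.1, 67.8]
ee_rot: [179.9, 0.2, 175.1]
force: [2.2, 4.0, 3.5]
gripper_width: 13.9
gripper_force: 10.0
```

```bash
for i in 1 2 3; do python3 -m crank '[{"grip":0.01,"x":0,"y":-0.0003,"z":0,"yaw":0},{"grip":0.01,"x":0,"y":-0.0006,"z":0,"yaw":0},{"grip":0.01,"x":0,"y":-0.0009,"z":0,"yaw":0},{"grip":0.01,"x":0,"y":-0.001,"z":0,"yaw":0},{"grip":0.01,"x":0,"y":-0.001,"z":0,"yaw":0}]' 10 |sed -n 2,4p; done
```

```text
ee_pos: [434.8, 75.1, 67.8]
ee_rot: [179.9, 0.2, 175.1]
force: [2.6, 3.4, 4.1]
ee_pos: [434.8, 75.0, 67.8]
ee_rot: [179.8, 0.2, 175.1]
force: [2.9, 8.5, 3.0]
ee_pos: [434.8, 74.9, 67.8]
ee_rot: [179.7, 0.2, 175.0]
force: [3.1, 12.9, 1.8]
```

```bash
python3 -m crank '[{"grip":0.02,"x":0,"y":0,"z":0,"yaw":0},{"grip":0.02,"x":0,"y":0,"z":0,"yaw":0},{"grip":0.02,"x":0.0015,"y":-0.0004,"z":0,"yaw":0},{"grip":0.02,"x":0.003,"y":-0.0004,"z":0,"yaw":0},{"grip":0.02,"x":0.003,"y":-0.0004,"z":0,"yaw":0}]' 10 |sed -n 2,5p
python3 -m crank '[{"grip":0.01,"x":0,"y":0,"z":0,"yaw":0},{"grip":0.01,"x":0,"y":0,"z":0,"yaw":0},{"grip":0.01,"x":0,"y":0,"z":0,"yaw":0},{"grip":0.01,"x":0,"y":0,"z":0,"yaw":0},{"grip":0.01,"x":0,"y":0,"z":0,"yaw":0}]' 10 |sed -n 2,6p
```

```text
ee_pos: [429.6, 72.6, 67.0]
ee_rot: [180.0, 0.0, 175.2]
force: [2.1, 3.2, -0.5]
gripper_width: 20.2
ee_pos: [429.9, 75.3, 67.0]
ee_rot: [179.7, 0.0, 175.0]
force: [1.5, 14.4, -0.9]
gripper_width: 13.7
gripper_force: 10.0
```

```bash
python3 -m crank '[{"grip":0.01,"x":-0.001,"y":0,"z":0,"yaw":0},{"grip":0.01,"x":-0.001,"y":0,"z":0,"yaw":0.05},{"grip":0.01,"x":-0.001,"y":0,"z":0,"yaw":0.12},{"grip":0.01,"x":-0.001,"y":0,"z":0,"yaw":0.2},{"grip":0.01,"x":-0.001,"y":0,"z":0,"yaw":0.28}]' 35 |sed -n 2,5p
python3 -m crank '[{"grip":0.01,"x":0,"y":0,"z":0,"yaw":0.08},{"grip":0.01,"x":0,"y":0,"z":0,"yaw":0.16},{"grip":0.01,"x":0,"y":0,"z":0,"yaw":0.24},{"grip":0.01,"x":0,"y":0,"z":0,"yaw":0.32},{"grip":0.01,"x":0,"y":0,"z":0,"yaw":0.4}]' 35 |sed -n 2,5p
```

```text
ee_pos: [430.1, 75.9, 67.0]
ee_rot: [179.7, -0.2, 158.7]
force: [-1.1, 18.0, -0.7]
gripper_width: 13.5
ee_pos: [430.6, 76.5, 67.1]
ee_rot: [179.7, -0.3, 135.8]
force: [0.1, 20.7, -0.7]
gripper_width: 13.9
```

```bash
python3 -m crank '[{"grip":0.01,"x":0.0007,"y":0.0007,"z":0,"yaw":0.06},{"grip":0.01,"x":0.0007,"y":0.0007,"z":0,"yaw":0.12},{"grip":0.01,"x":0.0007,"y":0.0007,"z":0,"yaw":0.18},{"grip":0.01,"x":0.0007,"y":0.0007,"z":0,"yaw":0.24},{"grip":0.01,"x":0.0007,"y":0.0007,"z":0,"yaw":0.3}]' 35 |sed -n 2,5p
python3 -m crank '[{"grip":0.01,"x":0,"y":0,"z":0,"yaw":0.05},{"grip":0.01,"x":0,"y":0,"z":0,"yaw":0.1},{"grip":0.01,"x":0,"y":0,"z":0,"yaw":0.15},{"grip":0.01,"x":0,"y":0,"z":0,"yaw":0.2},{"grip":0.01,"x":0,"y":0,"z":0,"yaw":0.25}]' 35 |sed -n 2,5p
python3 -c "
from h import *
print(state()['torque'],state()['qpos'][5])"
```

```text
ee_pos: [431.1, 77.0, 67.1]
ee_rot: [179.8, -0.3, 118.7]
force: [1.4, 19.1, -0.7]
gripper_width: 13.6
ee_pos: [431.6, 77.2, 67.2]
ee_rot: [179.8, -0.4, 104.4]
force: [1.5, 19.1, -1.5]
gripper_width: 14.2
[ 3.47664381 -0.35910697  0.22992047] -6.4293187230198745
```

```bash
python3 -m crank '[{"grip":0.01,"x":0.0005,"y":0,"z":0,"yaw":0.04},{"grip":0.01,"x":0.001,"y":0,"z":0,"yaw":0.08},{"grip":0.01,"x":0.0015,"y":0,"z":0,"yaw":0.1},{"grip":0.01,"x":0.002,"y":0,"z":0,"yaw":0.11},{"grip":0.01,"x":0.003,"y":0,"z":0,"yaw":0.11}]' 35 |sed -n 2,5p
python3 -c "
from h import *
print(state()['torque'],state()['qpos'][5])"
```

```text
ee_pos: [431.7, 77.6, 67.2]
ee_rot: [179.8, -0.1, 98.4]
force: [5.3, 3.0, -2.9]
gripper_width: 13.9
[ 0.47187319 -0.95490355  0.02234526] 0.16844201637025374
```

```bash
python3 -m crank '[{"grip":0.04,"x":0,"y":0,"z":0,"yaw":0},{"grip":0.04,"x":0,"y":0,"z":0,"yaw":0},{"grip":0.04,"x":0,"y":0,"z":0,"yaw":0},{"grip":0.04,"x":0,"y":0,"z":-0.02,"yaw":0},{"grip":0.04,"x":0,"y":0,"z":-0.05,"yaw":0}]' 10 | sed -n 2,4p
python3 -m crank '[{"grip":0.09,"x":0,"y":0,"z":-0.035,"yaw":0.04},{"grip":0.09,"x":-0.02,"y":0,"z":-0.06,"yaw":0.09},{"grip":0.09,"x":-0.055,"y":0.005,"z":-0.07,"yaw":0.09},{"grip":0.09,"x":-0.09,"y":0.01,"z":-0.08,"yaw":0.09},{"grip":0.09,"x":-0.12,"y":0.014,"z":-0.08,"yaw":0.09}]' 10 | sed -n 2,4p
python3 -m crank '[{"grip":0.09,"x":-0.035,"y":0,"z":0,"yaw":0},{"grip":0.09,"x":-0.065,"y":0,"z":0,"yaw":0},{"grip":0.09,"x":-0.065,"y":0,"z":0,"yaw":0},{"grip":0.09,"x":-0.065,"y":0,"z":0,"yaw":0},{"grip":0.09,"x":-0.065,"y":0,"z":0,"yaw":0}]' 10 | sed -n 2,4p
python3 look.py w9 0 0 640 230 62
python3 -c "
import cv2
i=cv2.imread('pics/w9.png')[0:290,220:420];cv2.imwrite('pics/w9c.png',cv2.resize(i,None,fx=2.06,fy=2.06,interpolation=cv2.INTER_CUBIC))"
```

```text
ee_pos: [426.7, 75.7, 115.1]
ee_rot: [-179.5, 0.0, 98.4]
force: [0.6, 0.1, 0.1]
ee_pos: [462.0, -42.1, 199.1]
ee_rot: [179.8, 0.1, 93.3]
force: [0.6, -0.1, -0.2]
ee_pos: [464.2, -104.7, 196.5]
ee_rot: [-179.9, -0.1, 93.2]
force: [-0.4, 0.2, -0.7]
t 45.18 pos [ 464.2 -104.7  196.5] rot [-1.799e+02 -1.000e-01  9.320e+01] w 90.0 gf 0.0 F [-0.4  0.2 -0.7]
```

View pics/w9c.png

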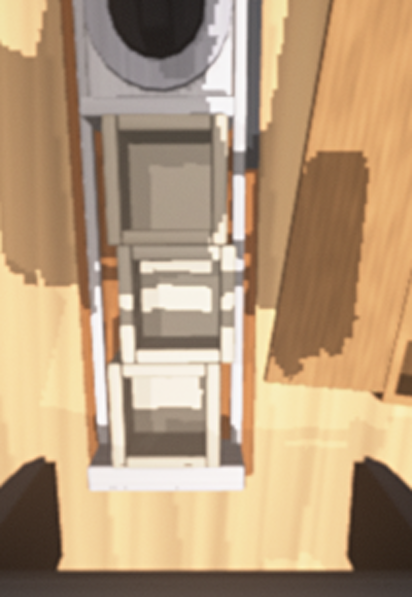

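The row looks closed, with stop, pots and fence in contact at crop rows 466 to 115. Last check is the knob angle and the flaps.

```bash
python3 -m crank '[{"grip":0.09,"x":0.035,"y":0.01,"z":-0.01,"yaw":0},{"grip":0.09,"x":0.07,"y":0.02,"z":-0.02,"yaw":0},{"grip":0.09,"x":0.1,"y":0.03,"z":-0.03,"yaw":0},{"grip":0.09,"x":0.11,"y":0.03,"z":-0.03,"yaw":0},{"grip":0.09,"x":0.11,"y":0.03,"z":-0.03,"yaw":0}]' 10 | sed -n 2,4p
python3 look.py w10
python3 -c "
import cv2,numpy as np
i=cv2.imread('pics/w10.png')[0:230,130:530].astype('float32');i=(i**.6*255**.4).clip(0,255).astype('uint8');cv2.imwrite('pics/w10c.png',cv2.resize(i,None,fx=2,fy=2,interpolation=cv2.INTER_CUBIC))"
```

```text
ee_pos: [488.4, 9.5, 227.2]
ee_rot: [180.0, -0.0, 93.6]
force: [0.2, -0.2, -1.0]
t 45.65 pos [488.4   9.5 227.2] rot [180.   -0.   93.6] w 89.7 gf 0.0 F [ 0.2 -0.2 -1. ]
```

View pics/w10c.png

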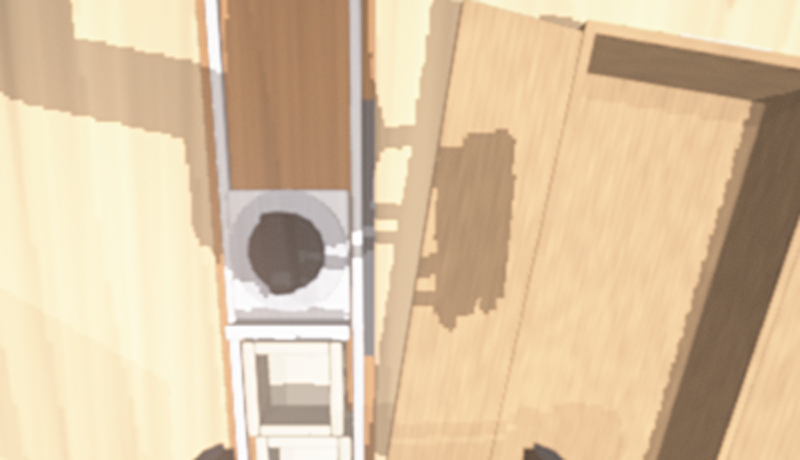

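```bash
python3 - <<'E'
from h import *
import pickle
c=pickle.load(open('w10.pkl','rb'));f=lambda u,v:(130+u/2,v/2)
for n,p,z in [('fence',(293,338),55),('rim',(293,341),62),('disc',(287,253),47),('barend',(281,293),77)]: print(n,ray('wrist',f(*p),z,c)[:2].round(1))
im=cv2.imread('pics/w10.png').astype(int).sum(2)//3
print(im[160:182,[270,276,282,290]].T)
E
```

```text
fence [439.   28.8]
rim [440.   28.4]
disc [433.5  75.3]
barend [435.2  56.2]
[[115 102 151 244 253 251 251 252 254 210 134 194 239 244 243 242 234 231
  233 233 233 234]
 [114 101 149 244 253 251 251 253 254 206 135 192 239 244 243 243 237 235
  240 243 242 242]
 [114 100 149 244 253 251 252 254 231 150 123 195 240 244 243 244 238 236
  240 243 243 243]
 [113 101 148 244 253 251 252 253 231 151 123 194 240 245 244 244 240 241
  243 243 243 244]]
```

```bash
python3 -c "
from workcell import *
print(job_done())"
```

```text
the job is handed in; nothing more can be done
None
```

I handed the job in at about 46 s of robot time: both flaps are folded back, all three pots stand in the rack with under 1 mm of gap measured at the fence, and the knob is clamped at about 1.48 rad. The push on the fence peaked at about 21 N, and the tape, vase and saucers were never approached.

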